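# Unload the cell test fixture and close it again

## Robot

A 7-joint arm with a two-finger parallel gripper is mounted at the origin on a cart in front of the work surface, level with it; the furniture and walls round the work are solid. World frame = base frame: x ahead of the robot, y to its left, z up, the work surface at z = 0. Lengths are in m, angles in rad, forces in N, time in s.
With the tool pointing down it reaches from about 0.4 to 0.925 m from the base axis. Payload 4.1 kg.
Tool frame: the origin (TCP) lies midway between the tips of the shut fingers; the grasp point (between the pads) lies 19 mm behind it; z points along the fingers, y is the line along which they close (so a half turn about z gives the same grasp; the last joint's range is limited). The gripper opens to 85 mm and grips with 20 to 120 N. Pads are 22 mm wide; open, the fingers measure 114 mm over their backs; the gripper's body (76 mm by 85 mm) begins 54 mm behind the grasp point. The pads swing forward as they close: fully open they stand 13 mm farther back than shut.
Start: joints at [1.225, 0.398, 0.045, 1.537, -0.019, 1.207, -0.051], TCP at [0.159, -0.63, 0.231] pointing down, gripper open.
Joint ranges: [-2.82, 2.82], [-0.49, 2.23], [-1.37, 1.46], [0, 2.46], [-1.36, 4.5], [0.23, 2], [-2.94, 2.94]. Speed limits (rad/s): [2.57, 2.57, 3.14, 3.14, 3.14, 3.14, 3.14].

## Interface

Orientations are given as a rotation vector (axis times angle).
In Python, from bench import ctrl, eyes gives the robot as it stands. The module is installed in compiled form; this text tells all that it offers.
- The arm moves only by the tool apply_moves, never from a script. Its argument "moves" is a list of rows, each a list of 3 entries, a list of its own where there are three numbers: the turn, a rotation vector about the tool's x, y, z in rad, then the shift along the tool's x, y, z in m, then the opening, from -1 (shut) to 1 (fully open), so that 0 is half open. A call has 1 to 8 rows; each row shifts and turns the commanded pose from where the row before left it, along the tool's axes as they then stand; what a row does not reach is not made up. A row lasts 1/8 s, in which the tool goes at most 62.5 mm and 10.7 degrees, less where a joint would pass 70% of its speed; a pose out of reach is approached as far as the arm can. A call with a gripper value outside its range is refused whole. The fingers move at their own pace and stop on an object; "newtons" is the grip in N (left out, the last holds). Time passes only in rows, so rows that do not move let the fingers close. It gives the time, the measured TCP pose, the force, the opening and the grip force at its end, in the units of the state.
- ctrl.observe(): the state, without advancing time (a new reading comes with each control period).
- eyes.get_image(name): name is "scene" or "top" or "wrist"; returns the picture (384x512x3 uint8, red, green, blue); there is no depth.
- eyes.camera_info(name): a dict with "fx", "fy", "cx", "cy" (pixels), "rvec" (rotation vector, rad) and "tvec" (3), from world to camera coordinates, as OpenCV has them. Camera axes: x right, y down, z forward; pixel columns grow to the right and rows downward; lengths in m; the calibration is good to about 2 mm. A picture is of the moment at which its call begins: read the wrist's pose just before it. camera_info takes no time and is no camera call; for the wrist camera it gives the pose at the moment of the call.
- ctrl.sign_off(): hands the job in; it is judged then, once.
The state is a dict: "t": time; "joint_positions": joint angles; "qvel": joint speeds; "effort": joint torques, N m; "tcp_pos": TCP position; "orientation": TCP orientation; "contact_force": force on the tool from outside, world axes, zero at the start; "wrist_torque": the same for the moment, N m; "grip_width": opening from 0.0 (shut) to 1.0 (fully open); "finger_force": force on a finger pad.
Only numpy, scipy, OpenCV 4.12 (cv2) and the standard library are available. Lean on these libraries where they do the work, as an engineer would, in place of code of your own. Each camera call takes 0.05 s, during which the arm holds its last target. There are 200 camera calls.

## Task

The battery cells in the test fixture have finished their run. Flip the toggle clamp up past centre, lift the keeper bar out of its two brackets and put it down aside, then draw every cell forward out of its bay under the contact board and lay the cells down flat in the tray, side by side. Finally put the keeper bar back down into both brackets, middle to middle, and flip the clamp fully down onto it; leave the glassware and the caliper where they are.

Things in the scene. Friction and masses are not known exactly. Their poses are not given: they have to be found in the camera images.
- fixture: cell test fixture, fixed: aluminium base 190 (x) x 256 (y) mm, top face at z = 12 mm; origin under its centre, front = -x. Three bays, each 44 mm wide and 31 mm high, open only to the front. A grey board, top face at z = 51 mm, covers them from x = -20 to 93 mm. The clamp's base stands on it at x = 21 to 79, y = -22 to 22, 80 mm high
- bay_mouth (a point): middle of the mouth of bay 2, on the bay floor, at x = -20, y = 0, z = 12 mm of the fixture (axes alike); bays 1 and 3 lie 62 mm to its -y and +y. The back stop is 87 mm behind the mouths, so a cell is clear once drawn 87 mm forward (-x). Only the pull fins stand out in front of the mouths, not under the board
- clamp_arm (a joint): toggle clamp arm, rad: 0 = level, pointing forward (fixture -x), clamped on the keeper bar; grows as it swings up and back to its stop at 2.1. A spring strut drives it over centre: below about 1.15 it pulls the arm down, above that back to the stop; about 5 N at the knob move it. Without the bar it closes to -0.04
- clamp_pivot (a point): pivot of the clamp arm, fixed, at x = 42, y = 0, z = 68 mm of the fixture (axes alike); the arm turns about the y axis. The arm's rubber foot presses on the bar 110 mm from here
- knob (a point): middle of the black cross-knob at the free end of the clamp arm: cylinder of 24 mm diameter, 32 mm long along the fixture's y, 146 mm from the pivot; the arm behind it is 19 mm wide (y) and 14 mm thick. Clamped, it is at x = -104, z = 68 mm of the fixture
- bar_mid (a point): middle of the keeper bar: loose square aluminium tube 22 x 22 mm, 262 mm long along its y, with black rubber sleeves, 0.19 kg; its four long sides are alike, any may be up. It starts in the brackets in front of the fins. Behind it, between the fins, 50 mm wide gaps at y = 31 and -31 mm of the fixture, 37 mm deep (x), take a finger. The worktop left (+y) of the fixture is clear
- bar_seat (a point): where the bar's middle belongs, fixed, at x = -68, y = 0, z = 33 mm of the fixture (axes alike). 116 mm to its -y and +y stand two steel U-brackets, 14 mm thick (y), open upward: slot 27 mm wide (x), floor 11 mm below this point, cheeks to 7 mm above it and flared mouths to 20 mm above it
- cell_tray: loose open grey tray, 165 (x) x 204 (y) mm, 22 mm high, walls and floor 4 mm thick, a thin flange round the rim (181 x 220 mm over all), 0.7 kg; origin under its centre, on the worktop. It takes three cells side by side, each along its x, 60 mm apart in y
- cell_1_mid (a point): battery cell in bay 1 (y = -62 mm), None if absent; the point is the middle of its can: 85 (x) x 40 (y) x 28 mm (z), white sleeve, brass contacts at the +x end, 0.15 kg. A black pull fin, 12 mm wide (y), sticks out 35 mm at the -x end, its middle 60 mm from the point along -x, reaching 13 mm below to 20 mm above it. In the bay its axes are the fixture's. All cells are alike
- cell_2_mid (a point): battery cell in bay 2 (y = 0), None if absent; the point is the middle of its can: 85 (x) x 40 (y) x 28 mm (z), white sleeve, brass contacts at the +x end, 0.15 kg. A black pull fin, 12 mm wide (y), sticks out 35 mm at the -x end, its middle 60 mm from the point along -x, reaching 13 mm below to 20 mm above it. In the bay its axes are the fixture's. All cells are alike
- cell_3_mid (a point): battery cell in bay 3 (y = 62 mm), None if absent; the point is the middle of its can: 85 (x) x 40 (y) x 28 mm (z), white sleeve, brass contacts at the +x end, 0.15 kg. A black pull fin, 12 mm wide (y), sticks out 35 mm at the -x end, its middle 60 mm from the point along -x, reaching 13 mm below to 20 mm above it. In the bay its axes are the fixture's. All cells are alike
- jar: bystander: loose glass beaker, 75 x 82 mm, 126 mm tall, origin under its centre; leave it alone
- jug: bystander: loose glass jug with a handle, 91 x 129 mm, 136 mm tall, origin under its centre; leave it alone
- calipers: bystander: loose digital caliper lying flat, 79 (x) x 230 (y) x 17 mm, origin under its middle; leave it alone
Mind the look-alikes: they are no part of the job. Leave any pink look-alike of the part that bears cell_3_mid alone.

How it is judged:
By the outcome, as a careful person would: the job done as asked, in the order asked, and still so for the second after the job is handed in, with the robot touching nothing.
Of cell_1, cell_2, cell_3 only 2 to 3 are there at a start; the rules pass over those that are not, and their reading is None.
At some moment in a run one of cell_tray may be knocked a few centimetres aside while the robot is not near it.
Once in a run the grip may slacken for a moment while it holds something.
It also fails if it takes over 208 s, if anything falls off the work surface, if the arm or the gripper's body presses on something with over 40 N, if the wrist force passes 120 N, or if a joint passes its speed limit or range.

## Working session

There is one attempt and no reset: what is moved stays moved. The work goes in short steps, Python scripts to look and compute and a tool call to move; the robot and the scene stay as the last step left them, time stands still between calls to the robot, and variables do not carry over. Pictures are saved under pics/ and viewed, at most 15 in all, crops included, and the job is handed in when it is done.

Besides the shell and the picture viewer there is one more tool, called after "Call:" by a JSON object that holds its "op" and its "data". apply_moves: Moves the arm, as the interface text tells. Its arguments: {"type":"object","properties":{"moves":{"type":"array"},"newtons":{"type":"number"}},"required":["moves"]}

```bash
mkdir -p pics
python3 - <<'E'
from bench import ctrl, eyes
import cv2, numpy as np
print(ctrl.observe())
for n in ("scene","top","wrist"):
    im=eyes.get_image(n); cv2.imwrite(f"pics/{n}0.png",im[:,:,::-1]); print(n,eyes.camera_info(n))
E
```

```text
{'t': 0.0, 'joint_positions': array([ 1.22497043,  0.39919579,  0.04506627,  1.53789242, -0.01865013,
        1.20688549, -0.05072372]), 'qvel': array([-0.00122021, -0.00111075,  0.00036904, -0.00041002, -0.00070514,
       -0.00083094,  0.0005868 ]), 'effort': array([-1.32646597e-03, -4.75124145e+01,  1.36441022e+00, -2.54222506e+01,
        1.17285561e-02,  9.54708550e-03,  8.26386639e-06]), 'tcp_pos': array([ 0.15864379, -0.62968759,  0.23025616]), 'orientation': array([-3.11578591e+00, -3.86612861e-01,  6.80654442e-04]), 'contact_force': array([ 1.14537219, -0.42280377,  0.0622028 ]), 'wrist_torque': array([-0.03533771, -0.01535431,  0.01735229]), 'finger_force': 0.0, 'grip_width': 1.0018552485574108}
scene {'fx': 429.0335606382481, 'fy': 429.0335606382481, 'cx': 255.0574927260239, 'cy': 196.91560783058, 'rvec': array([ 2.29749773, -0.84953933,  0.30999349]), 'tvec': array([-0.36099335,  0.46065862,  0.94498539])}
top {'fx': 451.7330981453489, 'fy': 451.7330981453489, 'cx': 259.94048324600834, 'cy': 195.91667967740653, 'rvec': array([ 2.17102683, -2.15094625,  0.13984092]), 'tvec': array([0.17450355, 0.60619934, 1.62408076])}
wrist {'fx': 293.9206245693416, 'fy': 293.9206245693416, 'cx': 255.61475269444853, 'cy': 191.86451343400128, 'rvec': array([-2.27985077,  1.77608497,  0.2746067 ]), 'tvec': array([-0.64835722, -0.0393548 ,  0.38030096])}
```

View pics/scene0.png

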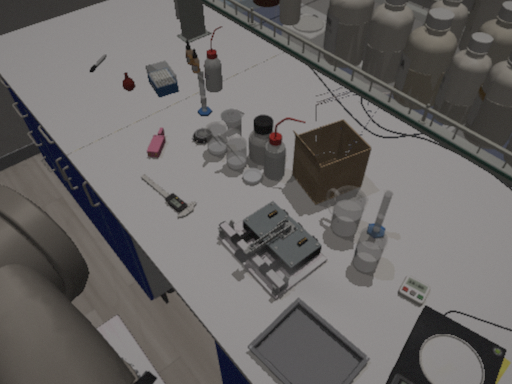

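View pics/top0.png

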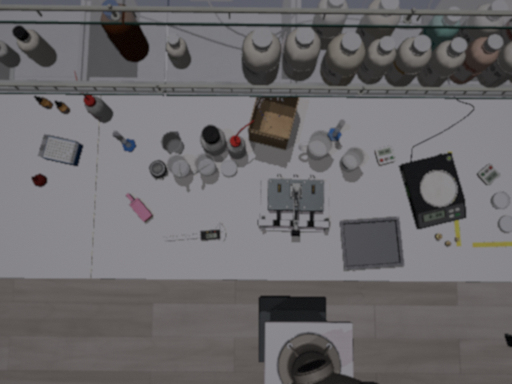

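Scene: fixture at about (270,245), tray at (308,345), caliper (170,195), a pink cell look-alike at (157,143), which I leave alone. Top: fixture (295,203), tray (371,244), pink look-alike (139,207). I'll enlarge the fixture.

```bash
cat > h.py <<'E'
import cv2, numpy as np
from bench import ctrl, eyes
from scipy.spatial.transform import Rotation as R
def ray(ci,u,v):
    M=R.from_rotvec(ci["rvec"]).as_matrix(); d=M.T@np.array([(u-ci["cx"])/ci["fx"],(v-ci["cy"])/ci["fy"],1]); return -M.T@ci["tvec"],d/np.linalg.norm(d)
def onz(ci,u,v,z):
    o,d=ray(ci,u,v); return o+d*(z-o[2])/d[2]
def proj(ci,P):
    M=R.from_rotvec(ci["rvec"]).as_matrix(); p=M@np.asarray(P,float)+ci["tvec"]; return np.array([ci["fx"]*p[0]/p[2]+ci["cx"],ci["fy"]*p[1]/p[2]+ci["cy"]])
def tri(c1,a,c2,b):
    A=[];B=[]
    for c,(u,v) in ((c1,a),(c2,b)):
        o,d=ray(c,u,v); P=np.eye(3)-np.outer(d,d); A.append(P);B.append(P@o)
    return np.linalg.lstsq(np.vstack(A),np.hstack(B),rcond=None)[0]
E
python3 - <<'E'
import cv2,numpy as np
from h import *
t=cv2.imread("pics/top0.png");s=cv2.imread("pics/scene0.png")
a=cv2.resize(t[165:255,250:340],None,fx=6.4,fy=6.4,interpolation=cv2.INTER_CUBIC)
cv2.imwrite("pics/c1.png",a)
b=cv2.resize(s[190:300,205:335],None,fx=5,fy=5,interpolation=cv2.INTER_CUBIC)
cv2.imwrite("pics/c2.png",b)
ct=eyes.camera_info("top")
for p in [(260,222),(329,223),(295,183),(371,244),(341,220),(400,218),(403,268),(341,269)]: print(p,onz(ct,*p,0.03).round(3))
E
```

```text
(260, 222) [0.509 0.179 0.03 ]
(329, 223) [ 0.508 -0.074  0.03 ]
(295, 183) [0.655 0.051 0.03 ]
(371, 244) [ 0.433 -0.227  0.03 ]
(341, 220) [ 0.519 -0.118  0.03 ]
(400, 218) [ 0.529 -0.336  0.03 ]
(403, 268) [ 0.347 -0.341  0.03 ]
(341, 269) [ 0.341 -0.116  0.03 ]
```

View pics/c1.png

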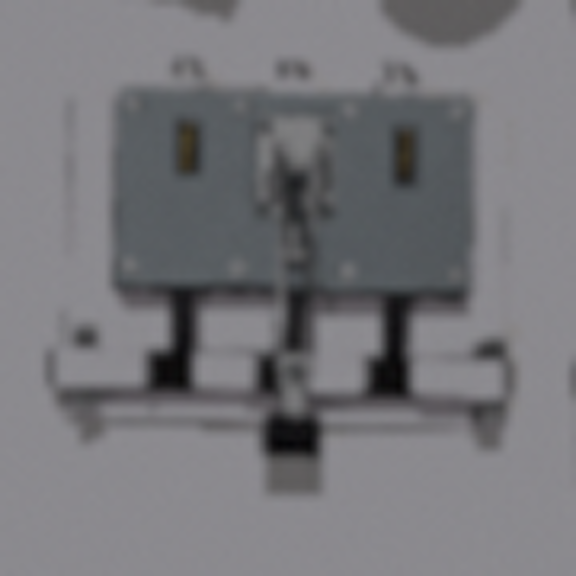

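View pics/c2.png

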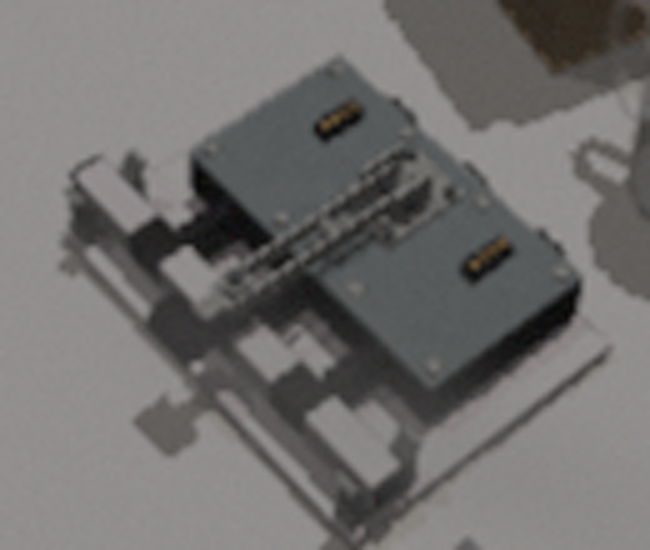

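The crops show three fins, at top-crop x≈183, 297 and 397 (the middle one under the arm). The arm runs from (300,150) to the knob at (292,435). The white bar spans (50–510, 375). Next: the fixture pose from the board corners in both views, plus the tray.

Run:
```python
from h import *
ct=eyes.camera_info("top");cs=eyes.camera_info("scene")
T=np.array([(118,88),(472,97),(467,294),(114,287)])/6.4+[250,165]-.4
S=np.array([(338,60),(580,275),(432,386),(193,152)])/5+[205,190]-.4
P=np.array([tri(ct,a,cs,b) for a,b in zip(T,S)]);print(P.round(4))
Q=np.array([onz(ct,*a,.051) for a in T]);print(Q.round(4)); Q2=np.array([onz(cs,*a,.051) for a in S]);print(Q2.round(4))
for q in(Q,Q2):
    v=(q[0]+q[3]-q[1]-q[2]); yaw=np.arctan2(-v[0],v[1]); 
    v=(q[0]+q[1]-q[2]-q[3]); y2=np.arctan2(v[1],v[0]);print(yaw,y2)
    c=q.mean(0); print('origin',c[:2]-R.from_euler('z',yaw).apply([.0365,0,0])[:2])
# tray from top: dark contour
im=cv2.imread("pics/top0.png"); g=cv2.cvtColor(im,cv2.COLOR_BGR2GRAY)
m=(g[210:280,332:412]<115).astype(np.uint8)
cn=max(cv2.findContours(m,0,1)[0],key=cv2.contourArea)+np.array([332,210])
bx=cv2.boxPoints(cv2.minAreaRect(cn));print(bx)
W=np.array([onz(ct,*b,.022) for b in bx]);print(W.round(4),W.mean(0),np.linalg.norm(W[0]-W[1]),np.linalg.norm(W[2]-W[1]))
```

```text
[[ 0.669   0.1507  0.0475]
 [ 0.6644 -0.0514  0.0515]
 [ 0.5531 -0.0489  0.0521]
 [ 0.5559  0.1512  0.0526]]
[[ 0.6679  0.1511  0.051 ]
 [ 0.6647 -0.0516  0.051 ]
 [ 0.5515 -0.0478  0.051 ]
 [ 0.5536  0.1526  0.051 ]]
[[ 0.6676  0.1482  0.051 ]
 [ 0.6645 -0.051   0.051 ]
 [ 0.5556 -0.0495  0.051 ]
 [ 0.5593  0.1509  0.051 ]]
-0.01307473022037864 -0.023258254661818165
origin [0.57290604 0.05157039]
-0.01675150539977224 -0.019733488511444727
origin [0.57523645 0.05027467]
[[338.60687 220.28278]
 [399.43445 215.2138 ]
 [403.68964 266.27588]
 [342.86206 271.34485]]
[[ 0.5186 -0.111   0.022 ]
 [ 0.5395 -0.3364  0.022 ]
 [ 0.3529 -0.3465  0.022 ]
 [ 0.3328 -0.1241  0.022 ]] [ 0.43594436 -0.22949225  0.022     ] 0.22638379951540513 0.18684551815458236
```

Call:
{"op": "apply_moves", "data": {"moves": [[[0,0,0.13],[0.05,-0.03,-0.005],1],[[0,0,0.134],[0.05,-0.03,-0.005],1],[[0,0,0],[0.05,-0.03,-0.005],1],[[0,0,0],[0.05,-0.03,-0.005],1],[[0,0,0],[0.029,-0.05,-0.005],1],[[0,0,0],[0,-0.055,-0.005],1],[[0,0,0],[0,-0.055,-0.005],1],[[0,0,0],[0,-0.055,-0.005],1]]}}

```text
t: 1.15
tcp_pos: [0.3797, -0.2786, 0.2712]
orientation: [-3.141, 0.027, 0.0]
contact_force: [0.8, 1.4, 1.3]
grip_width: 1.003
finger_force: 0.0
```

Call:
{"op": "apply_moves", "data": {"moves": [[[0,0,0],[0,-0.055,0],1],[[0,0,0],[0,-0.055,0],1],[[0,0,0],[0,-0.055,0],1],[[0,0,0],[0,-0.055,0],1],[[0,0,0],[0,-0.055,0],1],[[0,0,0],[0,-0.055,0],1],[[0,0,0],[0,-0.02,0],1],[[0,0,0],[0,0,0],1]]}}

```text
t: 2.15
tcp_pos: [0.3855, 0.0705, 0.2712]
orientation: [3.141, -0.021, -0.0]
contact_force: [0.1, -0.5, 0.2]
grip_width: 0.998
finger_force: 0.0
```

Run:
```python
from h import *
o=ctrl.observe();print(o["t"],o["tcp_pos"],o["orientation"],o["joint_positions"].round(2))
ci=eyes.camera_info("wrist");im=eyes.get_image("wrist");cv2.imwrite("pics/w1.png",im[:,:,::-1]);print(ci)
np.save("w1.npy",ci)
```

```text
2.15 [0.38553511 0.07048845 0.27123931] [ 3.14109206e+00 -2.10181527e-02 -5.47283285e-05] [ 0.33 -0.11 -0.56  2.03 -0.06  1.21 -1.8 ]
{'fx': 293.9206245693416, 'fy': 293.9206245693416, 'cx': 255.61475269444853, 'cy': 191.86451343400128, 'rvec': array([-2.04456499,  2.07211863,  0.31787142]), 'tvec': array([0.07631602, 0.31554264, 0.53319292])}
```

View pics/w1.png

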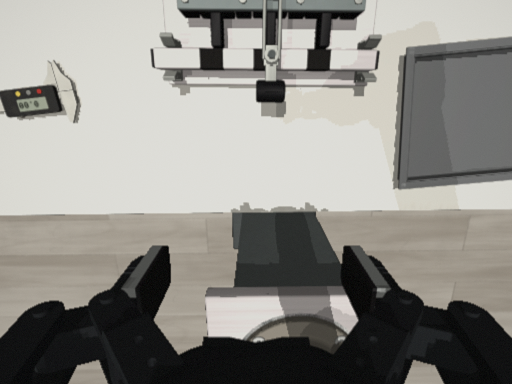

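Wrist view: knob at (270,91), white bar with black sleeves spanning (152–378, 58), three fins at (217/270/322, 30), tray right at (400+,110), caliper left.

Run:
```python
from h import *
ct=eyes.camera_info("top");cw=np.load("w1.npy",allow_pickle=True).item()
k=(292/6.4+250-.4,435/6.4+165-.4)
print("knob",tri(ct,k,cw,(270.5,91)),onz(cw,270.5,91,.068),onz(ct,*k,.068))
# bar top edges in wrist: z=.044 ; ends
for p in [(151.5,58.5),(378,60)]: print("barend",onz(cw,*p,.044))
for p in [(400,48),(396,188)]: print("tray flange L corners",onz(cw,*p,.022))
for p in [(178,9),(364,13)]: print("board front",onz(cw,*p,.051))
for y in (-.062,0,.062): print(proj(cw,[.574-.075,.051+y,.046]))
print("predict knob", proj(cw,[.47,.053,.068]))
```

```text
knob [0.47030919 0.0532747  0.06827943] [0.4706628  0.05342343 0.068     ] [0.46997462 0.0530889  0.068     ]
barend [0.50865045 0.18980117 0.044     ]
barend [ 0.50354743 -0.07202612  0.044     ]
tray flange L corners [ 0.51905389 -0.10564701  0.022     ]
tray flange L corners [ 0.34167038 -0.12377603  0.022     ]
board front [0.55650058 0.15295043 0.051     ]
board front [ 0.54997859 -0.048892    0.051     ]
[325.36752223  64.830357  ]
[271.72144293  65.60897046]
[218.15536175  66.38642283]
predict knob [270.87877278  91.62286174]
```

Call:
{"op": "apply_moves", "data": {"moves": [[[0,0,0.006],[0.03,0.006,0.04],0.3],[[0,0,0],[0.03,0.006,0.04],0.3],[[0,0,0],[0.025,0.004,0.04],0.3],[[0,0,0],[0,0,0.04],0.3],[[0,0,0],[0,0,0.04],0.3],[[0,0,0],[0,0,0.02],0.3],[[0,0,0],[0,0,0],0.3],[[0,0,0],[0,0,0],0.3]], "newtons": 30}}

```text
t: 3.2
tcp_pos: [0.4712, 0.0506, 0.0519]
orientation: [3.141, -0.039, 0.002]
contact_force: [-0.1, -0.0, 0.2]
grip_width: 0.654
finger_force: 0.0
```

Call:
{"op": "apply_moves", "data": {"moves": [[[0,0,0],[0,0,0],-1],[[0,0,0],[0,0,0],-1],[[0,0,0],[0,0,0],-1],[[0,0,0],[0,0,0],-1],[[0,0,0],[0,0,0],-1]]}}

```text
t: 3.82
tcp_pos: [0.4716, 0.0537, 0.0528]
orientation: [-3.139, 0.035, -0.005]
contact_force: [-1.5, 3.9, 6.3]
grip_width: 0.372
finger_force: 32.0
```

Call:
{"op": "apply_moves", "data": {"moves": [[[0,0,0],[0.002,0,-0.0233],-1],[[0,0,0],[0.0055,0,-0.0227],-1],[[0,0,0],[0.0091,0,-0.0215],-1],[[0,0,0],[0.0124,0,-0.0198],-1],[[0,0,0],[0.0154,0,-0.0175],-1],[[0,0,0],[0.018,0,-0.0149],-1],[[0,0,0],[0.0201,0,-0.0118],-1],[[0,0,0],[0.0218,0,-0.0085],-1]]}}

```text
t: 4.82
tcp_pos: [0.5733, 0.0514, 0.1917]
orientation: [-3.139, 0.034, 0.005]
contact_force: [-1.4, 5.0, -3.1]
grip_width: 0.369
finger_force: 30.4
```

Call:
{"op": "apply_moves", "data": {"moves": [[[0,0,0],[0.0228,0,-0.0049],-1],[[0,0,0],[0,0,0],-1],[[0,0,0],[0,0,0],0.5],[[0,0,0],[0,0,0],0.5],[[0,0,0],[0,0,0],0.5],[[0,0,0],[0,0,-0.03],0.5],[[0,0,0],[0,0,-0.03],0.5],[[0,0,0],[0,0,0],0.5]]}}

```text
t: 5.82
tcp_pos: [0.599, 0.0486, 0.2589]
orientation: [3.141, -0.037, 0.008]
contact_force: [0.6, -0.3, -1.2]
grip_width: 0.752
finger_force: 0.0
```

Call:
{"op": "apply_moves", "data": {"moves": [[[0,0,0],[-0.05,0,0],1],[[0,0,0],[-0.05,0,0],1],[[0,0,0],[-0.04,-0.004,0.01],1],[[0,0,0],[0,0,0.01],1],[[0,0,0],[0,0,0],1]]}}

```text
t: 6.45
tcp_pos: [0.4574, 0.0552, 0.2351]
orientation: [3.141, -0.037, -0.002]
contact_force: [-0.5, 0.8, -0.3]
grip_width: 0.997
finger_force: 0.0
```

Run:
```python
from h import *
o=ctrl.observe();print(o["t"],o["tcp_pos"],o["orientation"])
ci=eyes.camera_info("wrist");im=eyes.get_image("wrist");cv2.imwrite("pics/w2.png",im[:,:,::-1])
np.save("w2.npy",ci)
s=eyes.get_image("scene");cv2.imwrite("pics/s2.png",s[:,:,::-1])
```

```text
6.45 [0.45736273 0.05519766 0.23514981] [ 3.14082509e+00 -3.70635252e-02 -2.23113485e-03]
```

View pics/w2.png

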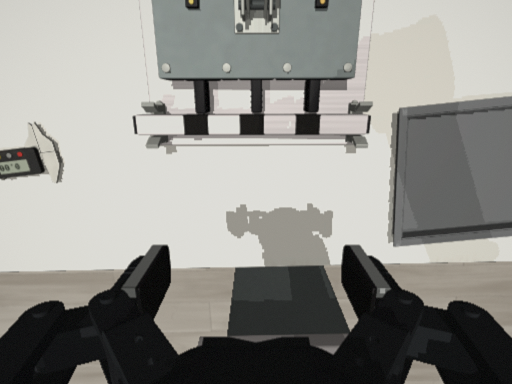

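The clamp is open. Bar top face spans (134–370, 125); fins at (201/257/312, 95), so three cells are present; brackets at (154,125) and (359,125); tray on the right. I'll measure the bar and brackets.

Run:
```python
from h import *
cw=np.load("w2.npy",allow_pickle=True).item()
im=cv2.imread("pics/w2.png");g=cv2.cvtColor(im,cv2.COLOR_BGR2GRAY).astype(int)
print("row123",[(x,g[123,x]) for x in list(range(128,142))+list(range(364,378))])
print("rowspan x=150",[(y,g[y,165]) for y in range(105,145,1)])
print("x=350",[(y,g[y,340]) for y in range(105,145,1)])
def f(p,z): return onz(cw,*p,z).round(4)
print("ends",f((133.5,125),.044),f((370.5,125),.044))
print("edges",f((165,114.5),.044),f((165,134),.044),f((340,114),.044),f((340,134),.044))
print("board",f((157,78.5),.051),f((358,78.5),.051))
for u in (201,257,312): print("fin",f((u,98),.046),f((u,84),.046))
cv2.imwrite("pics/w2c.png",cv2.resize(im[65:165,120:385],None,fx=3,fy=3,interpolation=cv2.INTER_CUBIC))
```

```text
row123 [(128, np.int64(220)), (129, np.int64(220)), (130, np.int64(220)), (131, np.int64(222)), (132, np.int64(220)), (133, np.int64(136)), (134, np.int64(54)), (135, np.int64(59)), (136, np.int64(188)), (137, np.int64(221)), (138, np.int64(220)), (139, np.int64(220)), (140, np.int64(219)), (141, np.int64(219)), (364, np.int64(200)), (365, np.int64(201)), (366, np.int64(194)), (367, np.int64(103)), (368, np.int64(35)), (369, np.int64(50)), (370, np.int64(157)), (371, np.int64(205)), (372, np.int64(211)), (373, np.int64(210)), (374, np.int64(209)), (375, np.int64(208)), (376, np.int64(208)), (377, np.int64(209))]
rowspan x=150 [(105, np.int64(147)), (106, np.int64(108)), (107, np.int64(87)), (108, np.int64(77)), (109, np.int64(74)), (110, np.int64(73)), (111, np.int64(71)), (112, np.int64(65)), (113, np.int64(61)), (114, np.int64(92)), (115, np.int64(173)), (116, np.int64(214)), (117, np.int64(220)), (118, np.int64(220)), (119, np.int64(220)), (120, np.int64(220)), (121, np.int64(220)), (122, np.int64(220)), (123, np.int64(219)), (124, np.int64(219)), (125, np.int64(219)), (126, np.in
[... 954 characters left out ...]
, (130, np.int64(198)), (131, np.int64(199)), (132, np.int64(199)), (133, np.int64(174)), (134, np.int64(126)), (135, np.int64(111)), (136, np.int64(132)), (137, np.int64(139)), (138, np.int64(141)), (139, np.int64(196)), (140, np.int64(222)), (141, np.int64(222)), (142, np.int64(219)), (143, np.int64(196)), (144, np.int64(152))]
ends [0.5096 0.1904 0.044 ] [ 0.5033 -0.073   0.044 ]
edges [0.52   0.1541 0.044 ] [0.4989 0.1565 0.044 ] [ 0.516  -0.0383  0.044 ] [ 0.4942 -0.0397  0.044 ]
board [0.5566 0.1561 0.051 ] [ 0.5517 -0.0529  0.051 ]
fin [0.5363 0.1128 0.046 ] [0.5504 0.1116 0.046 ]
fin [0.5349 0.0525 0.046 ] [0.549  0.0522 0.046 ]
fin [ 0.5335 -0.0066  0.046 ] [ 0.5477 -0.0061  0.046 ]
```

View pics/w2c.png

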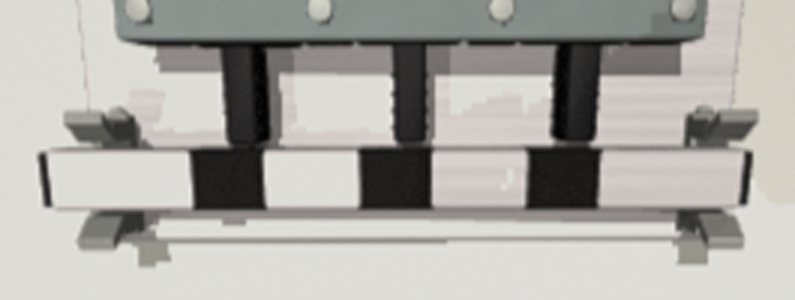

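Bar middle is ≈(0.5065, 0.0585) and the seat ≈(0.506, 0.0526). I'll turn the tool and go to the +y gap to grip the bar.

Call:
{"op": "apply_moves", "data": {"moves": [[[0,0,0],[0.0488,-0.0296,0],0.2],[[0,0,0.174],[0,0,0.02],0.2],[[0,0,0.174],[0,0,0.02],0.2],[[0,0,0.174],[0,0,0.02],0.2],[[0,0,0.174],[0,0,0.02],0.0],[[0,0,0.174],[0,0,0.02],0.0],[[0,0,0.174],[0,0,0.01],0.0],[[0,0,0.174],[0,0,0.01],0.0]]}}

```text
t: 7.55
tcp_pos: [0.506, 0.0835, 0.1173]
orientation: [2.643, -1.685, -0.016]
contact_force: [-0.2, 0.4, -0.7]
grip_width: 0.505
finger_force: 0.0
```

Call:
{"op": "apply_moves", "data": {"moves": [[[0,0,0.174],[0,0,0.01],0],[[0,0,0.174],[0,0,0],0],[[0,0,0],[0,0,0],0]]}}

```text
t: 7.92
tcp_pos: [0.5022, 0.0845, 0.1055]
orientation: [2.433, -1.953, -0.034]
contact_force: [-0.4, 0.6, -0.6]
grip_width: 0.502
finger_force: 0.0
```

```bash
cat >> h.py <<'E'
def go(target,yaw):
    "tool-frame turn and shifts to reach world TCP target with tool-x at yaw (tool down)"
    o=ctrl.observe(); M=R.from_rotvec(o["orientation"]).as_matrix()
    psi=np.arctan2(M[1,0],M[0,0]); s=M.T@(np.asarray(target)-o["tcp_pos"])
    print("t",round(o["t"],2),"tcp",o["tcp_pos"].round(4),"psi",round(psi,4),"tilt",M[:,2].round(3),"grip",round(o["grip_width"]*85,1),"q",o["joint_positions"].round(2)); print("turn z",round(-((yaw-psi+np.pi)%(2*np.pi)-np.pi),4),"shift",s.round(4))
E
python3 - <<'E'
from h import *
go([.5069,.0836,.02],-.019-np.pi/2)
c1=np.load("w1.npy",allow_pickle=True).item();c2=np.load("w2.npy",allow_pickle=True).item()
print("bar ends",tri(c1,(151.5,58.5),c2,(134,124)),tri(c1,(378,60),c2,(370.,125)))
print("tray corners",tri(c1,(400,48),c2,(394.5,109)),tri(c1,(396,188),c2,(392,245)))
E
```

```text
t 7.92 tcp [0.5022 0.0845 0.1055] psi -1.3529 tilt [-0.031 -0.003 -1.   ] grip 42.7 q [-0.74  0.36  0.6   1.99 -0.26  0.9  -2.92]
turn z 0.2369 shift [ 0.0022 -0.007   0.0853]
bar ends [0.50990175 0.19297771 0.03510515] [ 0.50344842 -0.07187806  0.04490467]
tray corners [ 0.51900134 -0.1062173   0.02290589] [ 0.34074252 -0.12587912  0.01917318]
```

J7 runs the other way and hit its limit, so I'll take the half-turn-equivalent orientation.

Call:
{"op": "apply_moves", "data": {"moves": [[[0,0,-0.174],[0,0,-0.01],0],[[0,0,-0.174],[0,0,-0.01],0],[[0,0,-0.174],[0,0,0],0],[[0,0,-0.174],[0,0,0],0],[[0,0,-0.174],[0,0,0],0],[[0,0,-0.174],[0,0,0],0],[[0,0,-0.174],[0,0,0],0],[[0,0,-0.174],[0,0,0],0]]}}

```text
t: 8.93
tcp_pos: [0.5026, 0.0835, 0.1257]
orientation: [-3.137, -0.068, 0.049]
contact_force: [0.2, -0.5, -0.6]
grip_width: 0.503
finger_force: 0.0
```

Call:
{"op": "apply_moves", "data": {"moves": [[[0,0,-0.174],[0,0,0],0],[[0,0,-0.174],[0,0,0],0],[[0,0,-0.174],[0,0,0],0],[[0,0,-0.174],[0,0,0],0],[[0,0,-0.174],[0,0,0],0],[[0,0,-0.174],[0,0,0],0],[[0,0,-0.174],[0,0,0],0],[[0,0,0],[0,0,0],0]]}}

```text
t: 9.93
tcp_pos: [0.5025, 0.0833, 0.1259]
orientation: [-2.529, -1.829, 0.037]
contact_force: [-0.4, 0.0, 0.0]
grip_width: 0.501
finger_force: 0.0
```

Run:
```python
from h import *
go([.5069,.0836,.02],-.019+np.pi/2)
M=R.from_rotvec(ctrl.observe()["orientation"]).as_matrix();print((M.T@[0,0,-1]).round(4))
```

```text
t 9.93 tcp [0.5025 0.0833 0.1259] psi 1.2524 tilt [-0.031  0.003 -1.   ] grip 42.6 q [-0.33  0.28  0.11  1.96 -0.05  0.93 -0.52]
turn z -0.2994 shift [0.0024 0.0073 0.1057]
[0.0071 0.0304 0.9995]
```

Call:
{"op": "apply_moves", "data": {"moves": [[[-0.0304,0.0071,0],[0,0,0],0],[[0,0,-0.15],[0,0,0],0],[[0,0,-0.149],[0,0,0],0],[[0,0,0],[0,-0.0044,0.04],0],[[0,0,0],[0,0,0],0]]}}

```text
t: 10.55
tcp_pos: [0.4943, 0.083, 0.0834]
orientation: [-2.24, -2.198, 0.011]
contact_force: [-0.8, 0.6, 0.5]
grip_width: 0.501
finger_force: 0.0
```

Run:
```python
from h import *
go([.5069,.0836,.02],-.019+np.pi/2)
```

```text
t 10.55 tcp [0.4943 0.083  0.0834] psi 1.5518 tilt [-0.007 -0.003 -1.   ] grip 42.5 q [-0.31  0.31  0.06  2.03 -0.03  0.8  -0.25]
turn z 0.0 shift [0.001  0.0131 0.0633]
```

Call:
{"op": "apply_moves", "data": {"moves": [[[0,0,0],[0.001,0.013,0],0],[[0,0,0],[0,0,0.02],0],[[0,0,0],[0,0,0.02],0],[[0,0,0],[0,0,0.0133],0],[[0,0,0],[0,0,0.01],0],[[0,0,0],[0,0,0],0]], "newtons": 80}}

```text
t: 11.3
tcp_pos: [0.5102, 0.0841, 0.0218]
orientation: [-2.242, -2.201, 0.004]
contact_force: [-0.3, 0.5, 0.4]
grip_width: 0.503
finger_force: 0.0
```

Call:
{"op": "apply_moves", "data": {"moves": [[[0,0,0],[0,0,0],-1],[[0,0,0],[0,0,0],-1],[[0,0,0],[0,0,0],-1],[[0,0,0],[0,0,0],-1]]}}

```text
t: 11.8
tcp_pos: [0.5098, 0.0842, 0.0229]
orientation: [-2.242, -2.2, 0.004]
contact_force: [-2.6, -0.2, 5.1]
grip_width: 0.238
finger_force: 79.1
```

Call:
{"op": "apply_moves", "data": {"moves": [[[0,0,0],[0,0,-0.015],-1],[[0,0,0],[0,0,-0.02],-1],[[0,0,0],[0,0,-0.025],-1],[[0,0,0],[0,0,-0.015],-1],[[0,0,0],[0.03,0,0],-1],[[0,0,0],[0.04,0,0],-1],[[0,0,0],[0.04,0,0],-1],[[0,0,0],[0.04,0,0],-1]]}}

```text
t: 12.8
tcp_pos: [0.5131, 0.2353, 0.0972]
orientation: [2.242, 2.2, -0.002]
contact_force: [0.9, 0.4, -1.9]
grip_width: 0.242
finger_force: 78.6
```

Call:
{"op": "apply_moves", "data": {"moves": [[[0,0,0],[0.04,0.01,0],-1],[[0,0,0],[0.035,0.02,0],-1],[[0,0,0],[0.035,0.03,0],-1],[[0,0,0],[0.03,0.03,0],-1],[[0,0,0],[0,0,0.025],-1],[[0,0,0],[0,0,0.02],-1],[[0,0,0],[0,0,0.015],-1],[[0,0,0],[0,0,0],-1]]}}

```text
t: 13.8
tcp_pos: [0.6043, 0.3712, 0.0348]
orientation: [-2.242, -2.2, 0.009]
contact_force: [0.2, -0.0, -2.2]
grip_width: 0.242
finger_force: 78.7
```

Run:
```python
from h import *
go([.60,.37,.002],-.019+np.pi/2)
s=eyes.get_image("scene");cv2.imwrite("pics/s3.png",cv2.resize(s[100:330,130:430],None,fx=2.5,fy=2.5)[:,:,::-1])
```

```text
t 13.8 tcp [0.6043 0.3712 0.0348] psi 1.5519 tilt [-0.004 -0.003 -1.   ] grip 20.6 q [-0.61  0.68 -0.    1.54  0.    0.93 -0.63]
turn z 0.0001 shift [-0.0011 -0.0041  0.0329]
```

View pics/s3.png

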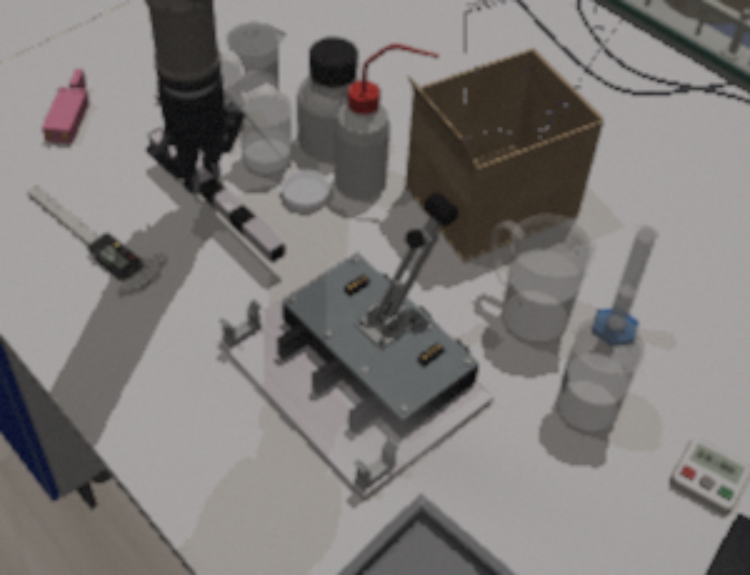

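The bar is held level over clear worktop, with the three fins free and the clamp up. Setting the bar down.

Call:
{"op": "apply_moves", "data": {"moves": [[[0,0,0],[0,0,0.015],-1],[[0,0,0],[0,0,0.01],-1],[[0,0,0],[0,0,0.006],-1],[[0,0,0],[0,0,0],-1],[[0,0,0],[0,0,0],-1]]}}

```text
t: 14.48
tcp_pos: [0.6058, 0.3726, 0.0058]
orientation: [2.242, 2.201, -0.002]
contact_force: [-0.3, -0.2, -1.8]
grip_width: 0.241
finger_force: 82.9
```

Call:
{"op": "apply_moves", "data": {"moves": [[[0,0,0],[0,0,0.004],-1],[[0,0,0],[0,0,0],-1],[[0,0,0],[0,0,0],-1]]}}

```text
t: 14.85
tcp_pos: [0.6055, 0.3723, 0.0015]
orientation: [2.242, 2.201, -0.003]
contact_force: [-0.5, 0.1, -2.3]
grip_width: 0.234
finger_force: 82.9
```

Call:
{"op": "apply_moves", "data": {"moves": [[[0,0,0],[0,0,0],0],[[0,0,0],[0,0,0],0],[[0,0,0],[0,0,0],0],[[0,0,0],[0,0,-0.03],0],[[0,0,0],[0,0,-0.05],0],[[0,0,0],[0,0,-0.05],0],[[0,0,0],[0,0,-0.05],0],[[0,0,0],[0,0,0],0]]}}

```text
t: 15.85
tcp_pos: [0.6087, 0.3744, 0.1878]
orientation: [2.241, 2.199, 0.014]
contact_force: [-0.4, -1.2, -0.9]
grip_width: 0.502
finger_force: 0.0
```

Call:
{"op": "apply_moves", "data": {"moves": [[[0,0,0],[-0.05,-0.02,0],0],[[0,0,0],[-0.05,-0.02,0],0],[[0,0,0],[-0.05,-0.02,0],0],[[0,0,0],[-0.05,0,0],0],[[0,0,0.174],[0,0,0],0],[[0,0,0.174],[0,0,0],0],[[0,0,0.174],[0,0,0],0],[[0,0,0.174],[0,0,0],0]]}}

```text
t: 16.85
tcp_pos: [0.5413, 0.1734, 0.1808]
orientation: [2.861, 1.296, -0.006]
contact_force: [-0.6, 1.0, 0.2]
grip_width: 0.497
finger_force: 0.0
```

Call:
{"op": "apply_moves", "data": {"moves": [[[0,0,0.174],[0,0,0],0],[[0,0,0.174],[0,0,0],0],[[0,0,0.174],[0,0,0],0],[[0,0,0.174],[0,0,0],0],[[0,0,0.174],[0,0,0],0],[[0,0,0],[0,0,0],0]]}}

```text
t: 17.6
tcp_pos: [0.5414, 0.1736, 0.181]
orientation: [3.139, -0.018, -0.004]
contact_force: [-0.3, 0.3, 0.2]
grip_width: 0.497
finger_force: 0.0
```

Run:
```python
from h import *
go([.46,.052,.19],-.019)
```

```text
t 17.6 tcp [0.5414 0.1736 0.181 ] psi -0.0116 tilt [-0.003 -0.002 -1.   ] grip 42.2 q [-0.64  0.31  0.31  1.8  -0.11  1.05 -1.87]
turn z 0.0074 shift [-0.08    0.1225 -0.0085]
```

Call:
{"op": "apply_moves", "data": {"moves": [[[0,0,0.007],[-0.04,0.04,-0.005],0],[[0,0,0],[-0.04,0.042,-0.0035],0],[[0,0,0],[0,0.041,0],0],[[0,0,0],[0,0,0],0],[[0,0,0],[0,0,0],0]]}}

```text
t: 18.23
tcp_pos: [0.4599, 0.0527, 0.1906]
orientation: [3.14, -0.03, -0.002]
contact_force: [0.7, 0.0, 0.4]
grip_width: 0.501
finger_force: 0.0
```

Run:
```python
from h import *
ci=eyes.camera_info("wrist");im=eyes.get_image("wrist");np.save("w3.npy",ci);cv2.imwrite("pics/w3.png",im[:,:,::-1])
go([.535,.052,.1],-.019)
cv2.imwrite("pics/w3c.png",cv2.resize(im[20:270,90:420],None,fx=2.4,fy=2.4)[:,:,::-1])
```

```text
t 18.27 tcp [0.4599 0.0532 0.1905] psi -0.0181 tilt [-0.002 -0.001 -1.   ] grip 42.8 q [-0.56  0.11  0.38  2.02 -0.04  1.02 -1.75]
turn z 0.0009 shift [ 0.0752 -0.0003  0.0904]
```

View pics/w3c.png

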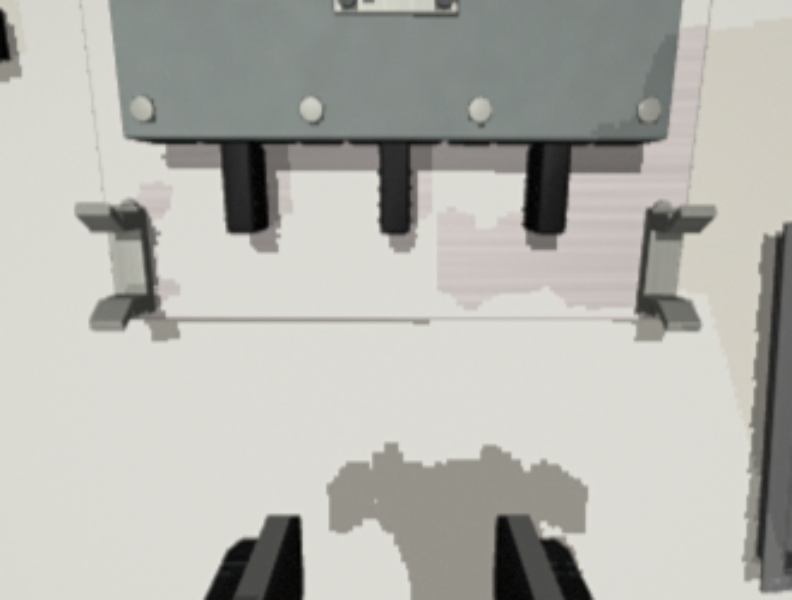

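Fin top faces in the crop sit at x≈237, 395 and 555, with tips at row ≈233; brackets at (95,215) and (697,215). Computing positions.

Run:
```python
from h import *
cw=np.load("w3.npy",allow_pickle=True).item()
def f(p,z): return onz(cw,p[0]/2.4+90-.3,p[1]/2.4+20-.3,z).round(4)
for p in [(240,231),(395,232),(553,232)]: print("fintip",f(p,.046))
for p in [(94,203),(697,204),(108,328),(682,328)]: print("bracket flare",f(p,.053))
print("board",f((124,136),.051),f((667,138),.051))
for p in [(152,319),(640,321)]: print("base front",f(p,.012))
# predicted from fixture pose
o=np.array([.5743,.0513]);Rm=R.from_euler('z',-.019).as_matrix()[:2,:2]
for q in [(-.053,.062),(-.053,0),(-.053,-.062),(-.02,.1),(-.068,.116),(-.068,0)]: print(q,(o+Rm@q).round(4))
```

```text
fintip [0.5222 0.1146 0.046 ]
fintip [0.5207 0.0534 0.046 ]
fintip [ 0.5195 -0.009   0.046 ]
bracket flare [0.534  0.1678 0.053 ]
bracket flare [ 0.5292 -0.0619  0.053 ]
bracket flare [0.4859 0.1693 0.053 ]
bracket flare [ 0.4815 -0.0611  0.053 ]
board [0.5577 0.1539 0.051 ] [ 0.5531 -0.049   0.051 ]
base front [0.4823 0.1657 0.012 ]
base front [ 0.4771 -0.058   0.012 ]
(-0.053, 0.062) [0.5225 0.1143]
(-0.053, 0) [0.5213 0.0523]
(-0.053, -0.062) [ 0.5201 -0.0097]
(-0.02, 0.1) [0.5562 0.1517]
(-0.068, 0.116) [0.5085 0.1686]
(-0.068, 0) [0.5063 0.0526]
```

Call:
{"op": "apply_moves", "data": {"moves": [[[0,0,0],[0.037,0.031,0.03],0],[[0,0,0],[0.0376,0.0304,0.03],0],[[0,0,0],[0,0,0.03],0],[[0,0,0],[0,0,0],0],[[0,0,0],[0,0,0],0]]}}

```text
t: 18.9
tcp_pos: [0.5335, -0.0097, 0.1013]
orientation: [3.141, -0.029, -0.001]
contact_force: [-0.3, -0.2, 0.6]
grip_width: 0.501
finger_force: 0.0
```

Run:
```python
from h import *
go([.5334,-.0095,.017],-.019)
```

```text
t 18.9 tcp [ 0.5335 -0.0097  0.1013] psi -0.0184 tilt [-0.001 -0.001 -1.   ] grip 42.6 q [-0.4   0.36  0.41  1.96 -0.19  0.86 -1.48]
turn z 0.0006 shift [-0.0001 -0.0002  0.0843]
```

Call:
{"op": "apply_moves", "data": {"moves": [[[0,0,0],[0,0,0.03],0],[[0,0,0],[0,0,0.03],0],[[0,0,0],[0,0,0.015],0],[[0,0,0],[0,0,0.009],0],[[0,0,0],[0,0,0],0],[[0,0,0],[0,0,0],0]], "newtons": 60}}

```text
t: 19.65
tcp_pos: [0.5337, -0.011, 0.0176]
orientation: [3.14, -0.033, 0.001]
contact_force: [0.3, -0.1, 0.3]
grip_width: 0.503
finger_force: 0.0
```

Call:
{"op": "apply_moves", "data": {"moves": [[[0,0,0],[0,0,0],-1],[[0,0,0],[0,0,0],-1],[[0,0,0],[0,0,0],-1],[[0,0,0],[0,0,0],-1],[[0,0,0],[0,0,0],-1]]}}

```text
t: 20.27
tcp_pos: [0.5332, -0.0108, 0.0173]
orientation: [3.141, -0.033, -0.001]
contact_force: [-1.5, 1.5, 5.6]
grip_width: 0.129
finger_force: 58.8
```

Call:
{"op": "apply_moves", "data": {"moves": [[[0,0,0],[-0.01,0,-0.0005],-1],[[0,0,0],[-0.014,0,0],-1],[[0,0,0],[-0.014,0,0],-1],[[0,0,0],[-0.014,0,0],-1],[[0,0,0],[-0.014,0,0],-1],[[0,0,0],[-0.014,0,0],-1],[[0,0,0],[-0.014,0,0],-1],[[0,0,0],[-0.01,0,0],-1]]}}

```text
t: 21.28
tcp_pos: [0.4278, -0.0088, 0.0173]
orientation: [3.14, -0.032, -0.003]
contact_force: [1.9, -0.1, 0.5]
grip_width: 0.13
finger_force: 58.7
```

Run:
```python
from h import *
go([.43,-.01,.08],-.019);print(ctrl.observe()["contact_force"])
s=eyes.get_image("scene");t=eyes.get_image("top")
cv2.imwrite("pics/s4.png",np.hstack([cv2.resize(s[200:384,200:400],(400,368)),cv2.resize(t[160:290,250:420],(400,306))[:306] if 0 else cv2.resize(t[150:290,250:400],(394,368))])[:,:,::-1])
```

```text
t 21.27 tcp [ 0.4278 -0.0088  0.0173] psi -0.0207 tilt [-0.002 -0.001 -1.   ] grip 11.0 q [-0.41  0.34  0.38  2.25 -0.23  0.59 -1.45]
turn z -0.0017 shift [ 0.0021  0.0012 -0.0627]
[ 1.92369019 -0.06123356  0.46326577]
```

View pics/s4.png

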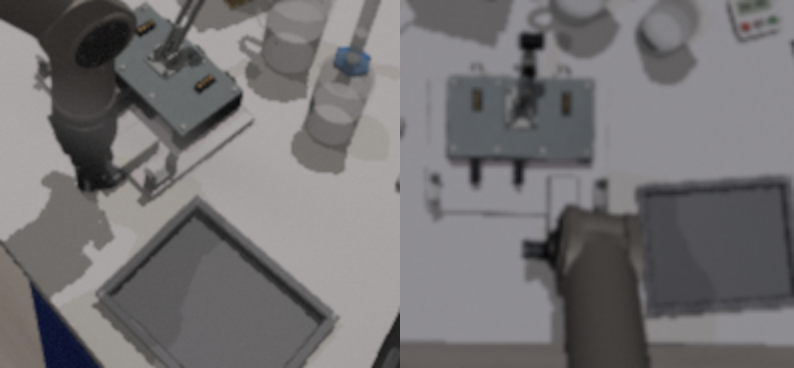

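Cell 1 is drawn clear of bay 1 (can at top-panel (563,195)); bays 2 and 3 still have their fins. Lifting, then measuring the tray from the wrist.

Call:
{"op": "apply_moves", "data": {"moves": [[[0,0,0],[0,0,-0.02],-1],[[0,0,0],[0,0,-0.04],-1],[[0,0,0],[0,0,-0.05],-1],[[0,0,0],[0,0.04,-0.05],-1],[[0,0,0],[0,0.045,-0.03],-1],[[0,0,0],[0.01,0.045,-0.028],-1],[[0,0,0],[0.01,0.045,0],-1],[[0,0,0],[0,0.035,0],-1]]}}

```text
t: 22.38
tcp_pos: [0.4442, -0.2195, 0.234]
orientation: [3.14, -0.034, -0.005]
contact_force: [0.6, 1.2, -1.6]
grip_width: 0.131
finger_force: 58.7
```

Call:
{"op": "apply_moves", "data": {"moves": [[[0,0,0],[0,0,0],-1]]}}

```text
t: 22.5
tcp_pos: [0.4428, -0.2208, 0.2336]
orientation: [3.139, -0.042, -0.008]
contact_force: [0.6, 0.4, -2.2]
grip_width: 0.126
finger_force: 58.8
```

Run:
```python
from h import *
ci=eyes.camera_info("wrist");im=eyes.get_image("wrist");np.save("w4.npy",ci);cv2.imwrite("pics/w4.png",im[:,:,::-1])
go([.43,-.2,.2],.1)
g=cv2.cvtColor(im,cv2.COLOR_RGB2GRAY)
print([proj(ci,p).round(0) for p in [(.5186,-.108,.022),(.5395,-.336,.022),(.353,-.346,.022),(.341,-.126,.022)]])
for r in range(80,260,20): print(r,g[r,100:412:8])
```

```text
t 22.55 tcp [ 0.4434 -0.2186  0.2334] psi -0.0237 tilt [-0.005 -0.001 -1.   ] grip 10.9 q [-0.24  0.14  0.68  1.91 -0.1   1.13 -1.12]
turn z -0.1237 shift [-0.0136 -0.0183  0.0335]
[array([156., 102.]), array([356.,  77.]), array([353., 228.]), array([187., 241.])]
80 [146 196 231 232 201 232 232 232 232 233 232 232 233 211 232 232 232 232
 232 232 232 233 232 232 232 233 225 224 225 223 172 131 224 223 223 223
 222 224  21]
100 [112  96  57  58 107 232 232 232 177 144 144 144 142 151 232 233 233 233
 233 233 233 233 233 233 232 232 109 126 124 122  37 122 224 224 224 225
 224 223  32]
120 [232 232 186 186 202 225 232 233 151 116 121 143 144 141 233 233 233 233
 233 233 233 233 233 234 233 230 122 122 122 121  39 120 224 225 225 224
 225 224  71]
140 [232 173 184 234 162 232 233 233 234 141  39 140 142 140 233 234 233 234
 233 233 234 233 233 233 233 222 136 136 136 119  40 117 225 225 225 224
 225 225 232]
160 [232 232 233 233 232 233 233 233 233 144 120 120 137 138 233 233 233 233
 233 234 233 233 233 227 226 195 135 134 118 117  45 115 225 225 224 224
 231 232 233]
180 [232 232 233 233 233 233 232 232 233 234 137  47 135 134 232 234 234 233
 234 234 226 225 226 224 225 184 133 115 114 117  49 114 225 225 225 232
 233 233 232]
200 [232 233 233 233 233 233 232 233 233 233 140  99 130 132 223 233 233 234
 234 224 222 218 216 219 213 116 114 115 113 113  59 114 225 225 233 233
 233 232 232]
220 [233 232 232 233 233 233 234 232 233 233 233 132  64 130  25  27  26  29
  32  34  35  34  35  37  38  32  41  50  59 105 102 123 225 233 232 233
 233 232 233]
240 [232 232 232 232 233 232 233 233 233 233 233 133 158 214 234 234 236  85
  21  23  23  14  85 132 131 129 130 226 226 225 225 233 232 233 233 232
 232 232 232]
```

View pics/w4.png

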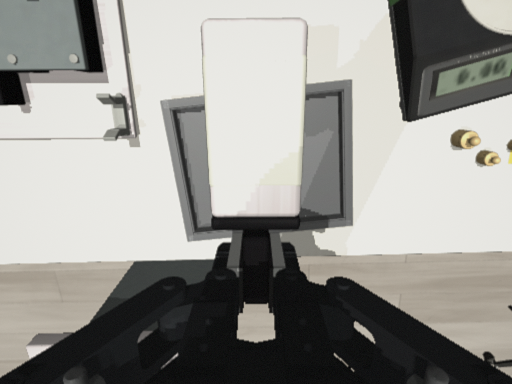

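The cell is held straight, filling (202–307, 18–218). Tray flange corners: (162,101), (352,80), (352,226), (189,241).

```bash
cat >> h.py <<'E'
def tray(ci,cs):
    "flange corners px TL TR BR BL -> centre, yaw, slots"
    q=np.array([onz(ci,*c,.021)[:2] for c in cs]); 
    v=q[0]+q[3]-q[1]-q[2]; w=q[0]+q[1]-q[2]-q[3]
    a,b=np.arctan2(-v[0],v[1]),np.arctan2(w[1],w[0]); yaw=(a+b)/2; c=q.mean(0)
    print("tray c",c.round(4),"yaws",a.round(4),b.round(4),"size",np.linalg.norm(w)/2,np.linalg.norm(v)/2)
    Rm=R.from_euler('z',yaw).as_matrix()[:2,:2]
    for y in(-.06,0,.06): print("slot",y,"mid",(c+Rm@[.0175,y]).round(4),"tcp",(c+Rm@[.0175-.064,y]).round(4))
    return c,yaw
E
python3 - <<'E'
from h import *
cw=np.load("w4.npy",allow_pickle=True).item()
c,y=tray(cw,[(162,101),(352,80.5),(352,226),(189,241)])
Rm=R.from_euler('z',y).as_matrix()[:2,:2]
go([*(c+Rm@[.0175-.064,-.06]),.06],y)
print("held can far corners at z~",onz(cw,202,20,.24),onz(cw,307,20,.24))
E
```

```text
tray c [ 0.4376 -0.2302] yaws 0.0742 0.0753 size 0.18030922973975902 0.2178063880927324
slot -0.06 mid [ 0.4595 -0.2887] tcp [ 0.3957 -0.2935]
slot 0 mid [ 0.455  -0.2289] tcp [ 0.3912 -0.2337]
slot 0.06 mid [ 0.4506 -0.1691] tcp [ 0.3867 -0.1739]
t 22.55 tcp [ 0.4434 -0.2186  0.2334] psi -0.0237 tilt [-0.005 -0.001 -1.   ] grip 10.9 q [-0.24  0.14  0.68  1.91 -0.1   1.13 -1.12]
turn z -0.0984 shift [-0.0451  0.0759  0.1737]
held can far corners at z~ [ 0.55074834 -0.20106224  0.24      ] [ 0.54962031 -0.24406549  0.24      ]
```

Call:
{"op": "apply_moves", "data": {"moves": [[[0,0,0],[-0.022,0.038,0.02],-1],[[0,0,0],[-0.0231,0.038,0.03],-1],[[0,0,-0.0984],[0,0,0.04],-1],[[0,0,0],[0,0,0.04],-1],[[0,0,0],[0,0,0.03],-1],[[0,0,0],[0,0,0],-1],[[0,0,0],[0,0,0],-1]]}}

```text
t: 23.42
tcp_pos: [0.3987, -0.2928, 0.0753]
orientation: [3.138, 0.124, -0.001]
contact_force: [0.1, -1.0, -1.3]
grip_width: 0.128
finger_force: 58.8
```

Run:
```python
from h import *
go([.3957,-.2935,.0105],.0747)
```

```text
t 23.43 tcp [ 0.3987 -0.2928  0.0753] psi 0.0789 tilt [-0.    -0.001 -1.   ] grip 10.9 q [ 0.01  0.38  0.64  2.07 -0.31  0.79 -0.65]
turn z 0.0042 shift [-0.0031  0.0003  0.0648]
```

Call:
{"op": "apply_moves", "data": {"moves": [[[0,0,0.004],[-0.003,0,0.025],-1],[[0,0,0],[0,0,0.02],-1],[[0,0,0],[0,0,0.012],-1],[[0,0,0],[0,0,0.007],-1],[[0,0,0],[0,0,0],-1],[[0,0,0],[0,0,0],-1]]}}

```text
t: 24.18
tcp_pos: [0.3954, -0.2939, 0.0112]
orientation: [3.138, 0.116, -0.001]
contact_force: [0.1, -0.6, -1.8]
grip_width: 0.129
finger_force: 58.9
```

Call:
{"op": "apply_moves", "data": {"moves": [[[0,0,0],[0,0,0],-0.3],[[0,0,0],[0,0,0],-0.3],[[0,0,0],[0,0,0],-0.3],[[0,0,0],[0,0,-0.02],-0.3],[[0,0,0],[0,0,-0.04],-0.1],[[0,0,0],[0,0,-0.06],0],[[0,0,0],[0,0,-0.06],0],[[0,0,0.094],[0,0,0],0]]}}

```text
t: 25.18
tcp_pos: [0.3979, -0.2955, 0.1953]
orientation: [3.137, -0.036, 0.013]
contact_force: [0.1, -0.3, -0.7]
grip_width: 0.5
finger_force: 0.0
```

Call:
{"op": "apply_moves", "data": {"moves": [[[0,0,0],[0.02,-0.05,0],0],[[0,0,0],[0.02,-0.05,0],0],[[0,0,0],[0.02,-0.05,0],0],[[0,0,0],[0.02,-0.05,0],0],[[0,0,0],[0.02,-0.05,0],0],[[0,0,0],[0.02,-0.05,0.02],0],[[0,0,0],[0.013,-0.048,0.04],0],[[0,0,0],[0,0,0.03],0]]}}

```text
t: 26.18
tcp_pos: [0.5353, 0.0564, 0.0991]
orientation: [-3.141, 0.019, 0.003]
contact_force: [-0.3, -1.7, 0.3]
grip_width: 0.503
finger_force: 0.0
```

Run:
```python
from h import *
go([.5346,.0525,.017],-.019)
```

```text
t 26.18 tcp [0.5353 0.0564 0.0991] psi -0.0122 tilt [-0.002  0.    -1.   ] grip 42.8 q [-0.59  0.38  0.5   1.95 -0.24  0.87 -1.55]
turn z 0.0068 shift [-0.0005  0.0039  0.0821]
```

Call:
{"op": "apply_moves", "data": {"moves": [[[0,0,0.005],[0,0.002,0.02],0],[[0,0,0],[0,0,0],0],[[0,0,0],[0,0,0],0]]}}

```text
t: 26.55
tcp_pos: [0.5354, 0.0486, 0.0816]
orientation: [3.14, -0.041, 0.0]
contact_force: [-0.7, 0.6, -0.2]
grip_width: 0.497
finger_force: 0.0
```

Run:
```python
from h import *
go([.5346,.0525,.017],-.019)
```

```text
t 26.55 tcp [0.5354 0.0486 0.0816] psi -0.0259 tilt [ 0.    -0.001 -1.   ] grip 42.2 q [-0.57  0.41  0.49  1.97 -0.26  0.83 -1.53]
turn z -0.0069 shift [-0.0009 -0.004   0.0646]
```

Overshoot lag noted; I'll correct and descend.

Call:
{"op": "apply_moves", "data": {"moves": [[[0,0,-0.007],[0,-0.004,0.02],0],[[0,0,0],[0,0,0.02],0],[[0,0,0],[0,0,0.015],0],[[0,0,0],[0,0,0.009],0],[[0,0,0],[0,0,0],0],[[0,0,0],[0,0,0],0]]}}

```text
t: 27.3
tcp_pos: [0.5353, 0.0526, 0.0173]
orientation: [3.14, -0.029, -0.001]
contact_force: [-0.2, -0.3, -0.3]
grip_width: 0.497
finger_force: 0.0
```

Call:
{"op": "apply_moves", "data": {"moves": [[[0,0,0],[0,0,0],-1],[[0,0,0],[0,0,0],-1],[[0,0,0],[0,0,0],-1],[[0,0,0],[0,0,0],-1],[[0,0,0],[0,0,0],-1]]}}

```text
t: 27.92
tcp_pos: [0.535, 0.0527, 0.0172]
orientation: [3.14, -0.029, -0.001]
contact_force: [-1.4, -0.9, 5.4]
grip_width: 0.13
finger_force: 58.6
```

Call:
{"op": "apply_moves", "data": {"moves": [[[0,0,0],[-0.01,0,-0.0005],-1],[[0,0,0],[-0.014,0,0],-1],[[0,0,0],[-0.014,0,0],-1],[[0,0,0],[-0.014,0,0],-1],[[0,0,0],[-0.014,0,0],-1],[[0,0,0],[-0.014,0,0],-1],[[0,0,0],[-0.014,0,0],-1],[[0,0,0],[-0.01,0,0],-1]]}}

```text
t: 28.92
tcp_pos: [0.4295, 0.0546, 0.0173]
orientation: [3.14, -0.029, -0.003]
contact_force: [1.1, 0.9, -0.2]
grip_width: 0.131
finger_force: 58.6
```

Call:
{"op": "apply_moves", "data": {"moves": [[[0,0,0],[0,0,-0.02],-1],[[0,0,0],[0,0,-0.04],-1],[[0,0,0],[0,0.03,-0.05],-1],[[0,0,0],[0,0.045,-0.05],-1],[[0,0,0],[0.005,0.045,-0.03],-1],[[0,0,0],[0.005,0.045,-0.026],-1],[[0,0,0],[0.005,0.045,0],-1],[[0,0,0],[0.004,0.045,0],-1]]}}

```text
t: 29.92
tcp_pos: [0.4444, -0.198, 0.2298]
orientation: [3.141, -0.028, -0.004]
contact_force: [0.1, 0.7, -1.4]
grip_width: 0.132
finger_force: 58.8
```

Call:
{"op": "apply_moves", "data": {"moves": [[[0,0,0],[0,0.018,0],-1],[[0,0,0],[0,0,0],-1],[[0,0,0],[0,0,0],-1]]}}

```text
t: 30.3
tcp_pos: [0.4446, -0.2137, 0.2295]
orientation: [-3.141, 0.027, 0.005]
contact_force: [-1.0, 0.5, -2.3]
grip_width: 0.131
finger_force: 58.8
```

Run:
```python
from h import *
ci=eyes.camera_info("wrist");im=eyes.get_image("wrist");np.save("w5.npy",ci);cv2.imwrite("pics/w5.png",im[:,:,::-1])
go([.3912,-.2337,.075],.0747)
g=cv2.cvtColor(im,cv2.COLOR_RGB2GRAY).astype(int)
c=np.array([.4376,-.2302]);Rm=R.from_euler('z',.0747).as_matrix()[:2,:2]
print([proj(ci,[*(c+Rm@p),.021]).round(1).tolist() for p in [(.09,.109),(.09,-.109),(-.09,-.109),(-.09,.109)]])
# flange edge samples: right edge & left edge by row, top edge by column
for r in (120,150,180,200):
    m=np.where(g[r,120:400]<175)[0]+120; print(r,m.min(),m.max())
for x in (175,190,320,335,345):
    m=np.where(g[40:260,x]<175)[0]+40; print("col",x,m.min(),m.max())
```

```text
t 30.35 tcp [ 0.4449 -0.2135  0.2296] psi -0.0162 tilt [-0.003  0.    -1.   ] grip 11.0 q [-0.38  0.16  0.82  1.92 -0.13  1.12 -1.09]
turn z -0.0909 shift [-0.0529  0.0211  0.1548]
[[168.7, 102.0], [360.6, 83.4], [358.4, 229.5], [193.2, 243.2]]
120 131 360
150 176 359
180 181 359
200 185 359
col 175 101 151
col 190 99 232
col 320 86 259
col 335 84 259
col 345 83 230
```

Tray outline matches the earlier pose, so it hasn't moved. Placing cell 2.

Call:
{"op": "apply_moves", "data": {"moves": [[[0,0,0],[-0.026,0.0105,0.02],-1],[[0,0,0],[-0.0269,0.0106,0.03],-1],[[0,0,-0.0909],[0,0,0.04],-1],[[0,0,0],[0,0,0.04],-1],[[0,0,0],[0,0,0.025],-1],[[0,0,0],[0,0,0],-1],[[0,0,0],[0,0,0],-1]]}}

```text
t: 31.22
tcp_pos: [0.3926, -0.2354, 0.0762]
orientation: [3.138, 0.116, 0.0]
contact_force: [0.7, 0.2, -0.9]
grip_width: 0.129
finger_force: 58.8
```

Run:
```python
from h import *
go([.3912,-.2337,.0105],.0747)
```

```text
t 31.23 tcp [ 0.3926 -0.2354  0.0762] psi 0.0738 tilt [ 0.    -0.002 -1.   ] grip 11.0 q [-0.2   0.33  0.76  2.15 -0.33  0.77 -0.73]
turn z -0.0009 shift [-0.0012 -0.0019  0.0657]
```

Call:
{"op": "apply_moves", "data": {"moves": [[[0,0,0],[-0.001,-0.002,0.025],-1],[[0,0,0],[0,0,0.02],-1],[[0,0,0],[0,0,0.013],-1],[[0,0,0],[0,0,0.007],-1],[[0,0,0],[0,0,0],-1],[[0,0,0],[0,0,0],-1]]}}

```text
t: 31.98
tcp_pos: [0.3908, -0.2341, 0.0108]
orientation: [3.138, 0.114, -0.0]
contact_force: [-0.2, 0.0, -1.5]
grip_width: 0.132
finger_force: 58.9
```

Call:
{"op": "apply_moves", "data": {"moves": [[[0,0,0],[0,0,0],-0.3],[[0,0,0],[0,0,0],-0.3],[[0,0,0],[0,0,0],-0.3],[[0,0,0],[0,0,-0.02],-0.3],[[0,0,0],[0,0,-0.04],-0.1],[[0,0,0],[0,0,-0.06],0],[[0,0,0],[0,0,-0.06],0],[[0,0,0.094],[0,0,0],0]]}}

```text
t: 32.98
tcp_pos: [0.3937, -0.2351, 0.1946]
orientation: [3.139, -0.037, 0.014]
contact_force: [-1.1, 0.3, -0.5]
grip_width: 0.5
finger_force: 0.0
```

Call:
{"op": "apply_moves", "data": {"moves": [[[0,0,0],[0.02,-0.05,0],0],[[0,0,0],[0.02,-0.05,0],0],[[0,0,0],[0.02,-0.05,0],0],[[0,0,0],[0.02,-0.05,0],0],[[0,0,0],[0.02,-0.05,0],0],[[0,0,0],[0.02,-0.05,0.02],0],[[0,0,0],[0.018,-0.04,0.02],0],[[0,0,0],[0,-0.01,0.02],0]]}}

```text
t: 33.98
tcp_pos: [0.537, 0.1173, 0.1286]
orientation: [3.141, -0.026, -0.001]
contact_force: [-1.3, -0.6, 0.4]
grip_width: 0.495
finger_force: 0.0
```

Call:
{"op": "apply_moves", "data": {"moves": [[[0,0,0],[0,0,0.02],0],[[0,0,0],[0,0,0],0],[[0,0,0],[0,0,0],0]]}}

```text
t: 34.35
tcp_pos: [0.5364, 0.113, 0.1103]
orientation: [3.14, -0.035, -0.001]
contact_force: [-1.0, -0.0, -0.2]
grip_width: 0.505
finger_force: 0.0
```

Run:
```python
from h import *
go([.5358,.1145,.017],-.019)
```

```text
t 34.35 tcp [0.5364 0.113  0.1103] psi -0.0222 tilt [-0.    -0.001 -1.   ] grip 42.9 q [-0.77  0.41  0.61  1.92 -0.29  0.9  -1.61]
turn z -0.0032 shift [-0.0006 -0.0016  0.0933]
```

Call:
{"op": "apply_moves", "data": {"moves": [[[0,0,-0.003],[0,-0.0016,0.03],0],[[0,0,0],[0,0,0.03],0],[[0,0,0],[0,0,0.023],0],[[0,0,0],[0,0,0.01],0],[[0,0,0],[0,0,0],0],[[0,0,0],[0,0,0],0]]}}

```text
t: 35.1
tcp_pos: [0.5369, 0.115, 0.0178]
orientation: [3.141, -0.029, 0.001]
contact_force: [0.1, 0.7, 0.3]
grip_width: 0.501
finger_force: 0.0
```

Call:
{"op": "apply_moves", "data": {"moves": [[[0,0,0],[0,0,0],-1],[[0,0,0],[0,0,0],-1],[[0,0,0],[0,0,0],-1],[[0,0,0],[0,0,0],-1],[[0,0,0],[0,0,0],-1]]}}

```text
t: 35.72
tcp_pos: [0.5364, 0.1149, 0.0174]
orientation: [3.141, -0.029, -0.001]
contact_force: [-2.3, -0.7, 5.5]
grip_width: 0.128
finger_force: 58.8
```

Call:
{"op": "apply_moves", "data": {"moves": [[[0,0,0],[-0.01,0,-0.0005],-1],[[0,0,0],[-0.014,0,0],-1],[[0,0,0],[-0.014,0,0],-1],[[0,0,0],[-0.014,0,0],-1],[[0,0,0],[-0.014,0,0],-1],[[0,0,0],[-0.014,0,0],-1],[[0,0,0],[-0.014,0,0],-1],[[0,0,0],[-0.01,0,0],-1]]}}

```text
t: 36.72
tcp_pos: [0.431, 0.1168, 0.0173]
orientation: [3.14, -0.029, -0.002]
contact_force: [2.6, 1.0, 2.1]
grip_width: 0.134
finger_force: 58.9
```

Call:
{"op": "apply_moves", "data": {"moves": [[[0,0,0],[0,0,-0.02],-1],[[0,0,0],[0,0,-0.04],-1],[[0,0,0],[0,0.03,-0.05],-1],[[0,0,0],[0,0.045,-0.05],-1],[[0,0,0],[0.005,0.05,-0.03],-1],[[0,0,0],[0.005,0.05,-0.026],-1],[[0,0,0],[0.005,0.05,0],-1],[[0,0,0],[0.004,0.05,0],-1]]}}

```text
t: 37.72
tcp_pos: [0.444, -0.1553, 0.2291]
orientation: [-3.14, 0.027, 0.008]
contact_force: [1.3, 0.0, -2.1]
grip_width: 0.128
finger_force: 58.6
```

Call:
{"op": "apply_moves", "data": {"moves": [[[0,0,0],[0,0.045,0],-1],[[0,0,0],[0,0.008,0],-1],[[0,0,0],[0,0,0],-1],[[0,0,0],[0,0,0],-1]]}}

```text
t: 38.22
tcp_pos: [0.4448, -0.206, 0.2294]
orientation: [-3.141, 0.025, 0.005]
contact_force: [0.7, 0.1, -1.9]
grip_width: 0.129
finger_force: 58.8
```

Run:
```python
from h import *
ci=eyes.camera_info("wrist");im=eyes.get_image("wrist");np.save("w6.npy",ci);cv2.imwrite("pics/w6.png",im[:,:,::-1])
go([.3867,-.1739,.075],.0747)
g=cv2.cvtColor(im,cv2.COLOR_RGB2GRAY).astype(int)
c=np.array([.4376,-.2302]);Rm=R.from_euler('z',.0747).as_matrix()[:2,:2]
print([proj(ci,[*(c+Rm@p),.021]).round(1).tolist() for p in [(.09,.109),(.09,-.109),(-.09,-.109),(-.09,.109)]])
for r in (120,150,180,200):
    m=np.where(g[r,120:400]<175)[0]+120; print(r,m.min(),m.max())
for x in (175,190,320,335,345):
    m=np.where(g[40:260,x]<175)[0]+40; print("col",x,m.min(),m.max())
```

```text
t 38.27 tcp [ 0.4451 -0.2061  0.2296] psi -0.0156 tilt [-0.003  0.    -1.   ] grip 11.0 q [-0.53  0.19  1.    1.93 -0.17  1.12 -1.06]
turn z -0.0903 shift [-0.0585 -0.0312  0.1547]
[[175.5, 102.0], [367.6, 83.6], [364.2, 229.7], [198.9, 243.2]]
120 137 359
150 174 358
180 180 358
200 183 358
col 175 99 156
col 190 97 240
col 320 84 259
col 335 83 259
col 345 82 229
```

The tray seems to have shifted ~1 cm to +y; looking.

```bash
python3 -c "
import cv2;im=cv2.imread('pics/w6.png');cv2.imwrite('pics/w6c.png',cv2.resize(im[60:270,140:390],None,fx=2.8,fy=2.8))"
```

```text
(no output)
```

View pics/w6c.png

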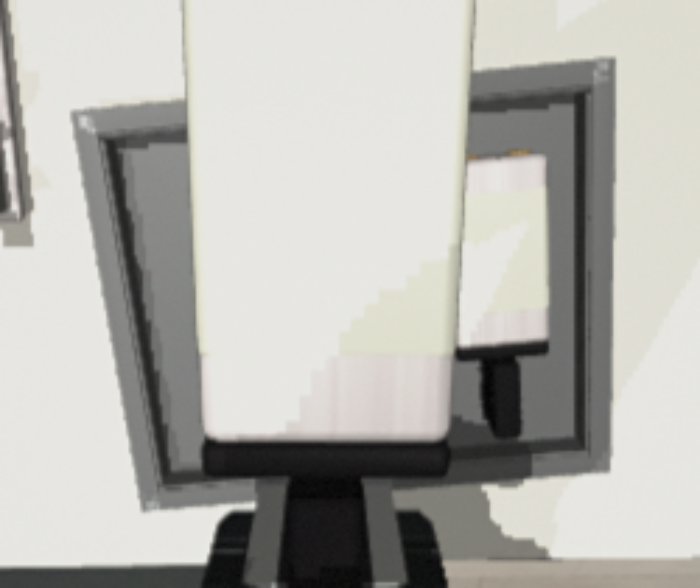

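Held cell 3 hides the middle; cell 1 lies flat on the right (crop 505,250). Flange corners: (73,113), (614,58), (608,471), (145,510).

Run:
```python
from h import *
cw=np.load("w6.npy",allow_pickle=True).item()
c,y=tray(cw,np.array([(73,113),(614,58),(609,471),(145,510)])/2.8+[139.7,59.7])
f=lambda p,z:onz(cw,p[0]/2.8+139.7,p[1]/2.8+59.7,z).round(4)
print("cell1 can right top corners",f((546,155),.032),f((548,343),.032),"fin tip",f((508,437),.038))
Rm=R.from_euler('z',y).as_matrix()[:2,:2]
for p in (f((546,155),.032),f((548,343),.032),f((508,437),.038)): print("in tray",(Rm.T@(p[:2]-c)).round(4))
```

```text
tray c [ 0.4403 -0.2202] yaws 0.0784 0.0793 size 0.18049260488504382 0.21866610478882662
slot -0.06 mid [ 0.4624 -0.2787] tcp [ 0.3986 -0.2837]
slot 0 mid [ 0.4577 -0.2188] tcp [ 0.3939 -0.2239]
slot 0.06 mid [ 0.453 -0.159] tcp [ 0.3892 -0.1641]
cell1 can right top corners [ 0.5025 -0.2947  0.032 ] [ 0.4242 -0.3007  0.032 ] fin tip [ 0.3835 -0.2844  0.038 ]
in tray [ 0.0562 -0.0791]
in tray [-0.0224 -0.079 ]
in tray [-0.0616 -0.0595]
```

Tray moved 1 cm and cell 1 moved with it, still at slot −60. Placing cell 3 at the updated slot.

Run:
```python
from h import *
go([.3892,-.1641,.075],.079)
```

```text
t 38.27 tcp [ 0.4451 -0.2061  0.2296] psi -0.0156 tilt [-0.003  0.    -1.   ] grip 11.0 q [-0.53  0.19  1.    1.93 -0.17  1.12 -1.06]
turn z -0.0946 shift [-0.0561 -0.0411  0.1547]
```

Call:
{"op": "apply_moves", "data": {"moves": [[[0,0,0],[-0.028,-0.02,0.02],-1],[[0,0,0],[-0.028,-0.021,0.03],-1],[[0,0,-0.0946],[0,0,0.04],-1],[[0,0,0],[0,0,0.04],-1],[[0,0,0],[0,0,0.025],-1],[[0,0,0],[0,0,0],-1],[[0,0,0],[0,0,0],-1]]}}

```text
t: 39.15
tcp_pos: [0.3907, -0.166, 0.076]
orientation: [3.138, 0.121, 0.0]
contact_force: [0.3, -0.4, -0.5]
grip_width: 0.128
finger_force: 59.0
```

Run:
```python
from h import *
go([.3892,-.1641,.0105],.079)
```

```text
t 39.15 tcp [ 0.3907 -0.166   0.076 ] psi 0.0772 tilt [ 0.    -0.001 -1.   ] grip 10.8 q [-0.48  0.31  0.91  2.23 -0.35  0.75 -0.83]
turn z -0.0018 shift [-0.0013 -0.0021  0.0655]
```

Call:
{"op": "apply_moves", "data": {"moves": [[[0,0,-0.002],[-0.001,-0.002,0.025],-1],[[0,0,0],[0,0,0.02],-1],[[0,0,0],[0,0,0.013],-1],[[0,0,0],[0,0,0.007],-1],[[0,0,0],[0,0,0],-1],[[0,0,0],[0,0,0],-1]]}}

```text
t: 39.9
tcp_pos: [0.3891, -0.1647, 0.0107]
orientation: [3.138, 0.123, -0.0]
contact_force: [-0.5, -0.1, -0.6]
grip_width: 0.133
finger_force: 59.1
```

Call:
{"op": "apply_moves", "data": {"moves": [[[0,0,0],[0,0,0],-0.3],[[0,0,0],[0,0,0],-0.3],[[0,0,0],[0,0,0],-0.3],[[0,0,0],[0,0,-0.02],-0.3],[[0,0,0],[0,0,-0.04],-0.1],[[0,0,0],[0,0,-0.06],0],[[0,0,0],[0.02,0.02,-0.06],0],[[0,0,0],[0.033,0.02,-0.045],0]]}}

```text
t: 40.9
tcp_pos: [0.4438, -0.1989, 0.2342]
orientation: [-3.138, -0.124, -0.003]
contact_force: [0.5, -0.6, -0.2]
grip_width: 0.5
finger_force: 0.0
```

Call:
{"op": "apply_moves", "data": {"moves": [[[0,0,0],[0,0,0],0],[[0,0,0],[0,0,0],0]]}}

```text
t: 41.15
tcp_pos: [0.4423, -0.1985, 0.2307]
orientation: [3.139, 0.122, -0.006]
contact_force: [-0.3, -0.3, -0.2]
grip_width: 0.498
finger_force: 0.0
```

Run:
```python
from h import *
ci=eyes.camera_info("wrist");im=eyes.get_image("wrist");np.save("w7.npy",ci);cv2.imwrite("pics/w7.png",im[:,:,::-1])
t=eyes.get_image("top");cv2.imwrite("pics/t7.png",t[:,:,::-1])
go([.60,.37,.1],-.019+np.pi/2)
cv2.imwrite("pics/w7c.png",cv2.resize(im[60:280,120:420],None,fx=2.5,fy=2.5)[:,:,::-1])
```

```text
t 41.25 tcp [ 0.4416 -0.1981  0.23  ] psi 0.0778 tilt [-0.005 -0.    -1.   ] grip 42.5 q [-0.61  0.19  1.07  1.94 -0.18  1.13 -0.97]
turn z -1.474 shift [ 0.2027 -0.554   0.1292]
```

View pics/w7c.png

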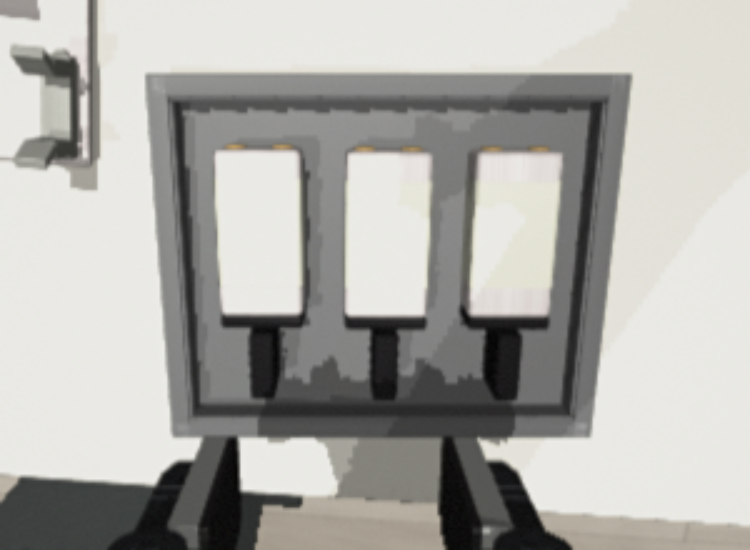

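All three cells lie flat, side by side (crop x≈260, 388 and 515). Now back to the bar.

Call:
{"op": "apply_moves", "data": {"moves": [[[0,0,0],[0.007,-0.04,0],0],[[0,0,0],[0.014,-0.05,0],0],[[0,0,0],[0.014,-0.05,0],0],[[0,0,0],[0.014,-0.05,0],0],[[0,0,0],[0.014,-0.05,0],0],[[0,0,0],[0.014,-0.05,0],0],[[0,0,0],[0.014,-0.05,0],0],[[0,0,0],[0.014,-0.05,0],0]]}}

```text
t: 42.25
tcp_pos: [0.5164, 0.1994, 0.2295]
orientation: [3.137, 0.123, -0.007]
contact_force: [0.8, -0.7, 0.5]
grip_width: 0.499
finger_force: 0.0
```

Call:
{"op": "apply_moves", "data": {"moves": [[[0,0,0],[0.014,-0.05,0],0],[[0,0,0],[0.014,-0.05,0],0],[[0,0,0],[0.014,-0.043,0],0],[[0,0,0.097],[0,0,0],0],[[0,0,0],[0,0,0],0],[[0,0,0],[0,0,0],0]]}}

```text
t: 43.0
tcp_pos: [0.548, 0.3427, 0.2301]
orientation: [3.139, -0.03, -0.004]
contact_force: [-0.0, 0.1, -0.3]
grip_width: 0.501
finger_force: 0.0
```

Run:
```python
from h import *
ci=eyes.camera_info("wrist");im=eyes.get_image("wrist");np.save("w8.npy",ci);cv2.imwrite("pics/w8.png",im[:,:,::-1])
go([.6055,.378,.1],-.019+np.pi/2)
print([proj(ci,p).round(0).tolist() for p in [(.605,.347,.022),(.608,.478,.022),(.603,.216,.022)]])
g=cv2.cvtColor(im,cv2.COLOR_RGB2GRAY).astype(int)
r=int(proj(ci,(.605,.347,.022))[1])
for rr in (r-3,r+3): print(rr,[int(v) for v in g[rr,110:400:3]])
```

```text
t 43.05 tcp [0.5482 0.3428 0.2304] psi -0.0195 tilt [-0.002 -0.002 -1.   ] grip 42.4 q [-1.18  0.51  0.8   1.56 -0.38  1.24 -1.91]
turn z -1.5713 shift [ 0.0569 -0.0365  0.1302]
[[251.0, 117.0], [138.0, 116.0], [364.0, 116.0]]
113 [201, 201, 202, 200, 201, 201, 201, 201, 202, 112, 187, 203, 202, 202, 202, 203, 202, 201, 202, 203, 203, 202, 203, 202, 202, 167, 24, 26, 24, 24, 26, 27, 23, 191, 203, 203, 204, 203, 203, 204, 204, 202, 203, 135, 28, 28, 29, 27, 25, 23, 25, 195, 204, 202, 203, 204, 192, 189, 188, 188, 187, 102, 22, 24, 25, 23, 22, 19, 22, 179, 187, 187, 186, 188, 186, 188, 187, 187, 187, 187, 187, 187, 187, 186, 88, 182, 192, 192, 192, 192, 192, 193, 192, 190, 117, 185, 185]
119 [202, 201, 201, 202, 201, 202, 202, 202, 202, 202, 89, 203, 202, 202, 204, 202, 203, 203, 201, 203, 202, 203, 202, 202, 203, 203, 23, 25, 27, 27, 25, 23, 27, 133, 203, 204, 203, 203, 203, 203, 202, 203, 203, 135, 25, 25, 24, 26, 24, 28, 24, 194, 203, 202, 202, 204, 191, 189, 190, 189, 189, 90, 26, 25, 24, 22, 22, 23, 19, 184, 188, 188, 186, 187, 187, 187, 186, 186, 185, 185, 185, 184, 184, 185, 48, 189, 192, 193, 192, 193, 192, 192, 193, 90, 150, 181, 181]
```

Run:
```python
from h import *
ci=np.load("w8.npy",allow_pickle=True).item()
g=cv2.cvtColor(cv2.imread("pics/w8.png"),cv2.COLOR_BGR2GRAY)
m=(g[104:130,175:330]<80).astype(np.uint8)
n,l,s,c=cv2.connectedComponentsWithStats(m)
P=[]
for i in range(1,n):
    if s[i,4]>150: P.append(onz(ci,c[i][0]+175,c[i][1]+104,.022)); print(s[i],c[i]+[175,104],P[-1].round(4))
for u in (150,222,280,345):
    col=g[95:145,u].astype(int); print(u,[int(v) for v in col])
```

```text
[ 11   3  24  20 448] [197.34375  116.453125] [0.6063 0.4093 0.022 ]
[ 65   3  23  20 433] [250.6073903  116.78752887] [0.6048 0.3477 0.022 ]
[118   4  24  19 426] [304.5        116.96478873] [0.6034 0.2852 0.022 ]
150 [200, 202, 202, 202, 201, 202, 202, 202, 201, 202, 197, 173, 157, 184, 202, 202, 202, 203, 201, 204, 202, 203, 201, 202, 202, 204, 203, 203, 203, 202, 188, 146, 130, 140, 182, 203, 203, 203, 202, 202, 203, 203, 202, 202, 203, 204, 202, 202, 202, 203]
222 [201, 202, 202, 202, 203, 201, 202, 203, 203, 198, 193, 172, 147, 179, 201, 203, 204, 203, 203, 203, 203, 202, 203, 204, 203, 203, 203, 203, 203, 204, 191, 147, 129, 134, 139, 183, 204, 204, 203, 204, 204, 204, 203, 204, 204, 202, 204, 203, 204, 204]
280 [202, 203, 203, 202, 203, 203, 204, 201, 198, 194, 193, 172, 141, 162, 188, 193, 193, 192, 188, 185, 184, 188, 192, 191, 189, 186, 183, 182, 182, 184, 172, 136, 127, 135, 140, 183, 204, 204, 203, 204, 203, 203, 204, 203, 203, 203, 203, 203, 204, 203]
345 [192, 193, 193, 193, 192, 193, 193, 191, 193, 192, 194, 191, 146, 150, 181, 187, 190, 189, 187, 184, 183, 185, 187, 187, 185, 184, 183, 183, 183, 183, 174, 139, 110, 107, 107, 111, 168, 193, 194, 195, 199, 202, 203, 202, 203, 202, 201, 204, 203, 202]
```

Call:
{"op": "apply_moves", "data": {"moves": [[[0,0,0],[0.057,-0.037,0.02],0],[[0,0,-0.174],[0,0,0.02],0],[[0,0,-0.174],[0,0,0.02],0],[[0,0,-0.174],[0,0,0.02],0],[[0,0,-0.174],[0,0,0.02],0],[[0,0,-0.174],[0,0,0.02],0],[[0,0,-0.174],[0,0,0],0],[[0,0,-0.174],[0,0,0],0]]}}

```text
t: 44.05
tcp_pos: [0.599, 0.3746, 0.1127]
orientation: [2.589, 1.78, -0.004]
contact_force: [-0.3, -0.5, -0.7]
grip_width: 0.502
finger_force: 0.0
```

Call:
{"op": "apply_moves", "data": {"moves": [[[0,0,-0.174],[0,0,0],0],[[0,0,-0.174],[0,0,0],0],[[0,0,0],[0,0,0],0],[[0,0,0],[0,0,0],0]], "newtons": 80}}

```text
t: 44.55
tcp_pos: [0.5993, 0.3751, 0.1131]
orientation: [2.251, 2.192, -0.003]
contact_force: [-0.1, 0.0, 0.4]
grip_width: 0.502
finger_force: 0.0
```

Run:
```python
from h import *
go([.606,.3787,.003],1.5474)
```

```text
t 44.55 tcp [0.5993 0.3751 0.1131] psi 1.5443 tilt [-0.001 -0.001 -1.   ] grip 42.7 q [-0.85  0.62  0.35  1.51 -0.23  1.05 -0.47]
turn z -0.0031 shift [0.004  0.0068 0.1101]
```

Call:
{"op": "apply_moves", "data": {"moves": [[[0,0,-0.003],[0.004,0.007,0.03],0],[[0,0,0],[0,0,0.03],0],[[0,0,0],[0,0,0.025],0],[[0,0,0],[0,0,0.015],0],[[0,0,0],[0,0,0.008],0],[[0,0,0],[0,0,0],0],[[0,0,0],[0,0,0],0]]}}

```text
t: 45.42
tcp_pos: [0.6069, 0.3796, 0.0061]
orientation: [2.244, 2.198, -0.0]
contact_force: [1.3, -0.6, 0.4]
grip_width: 0.5
finger_force: 0.0
```

Call:
{"op": "apply_moves", "data": {"moves": [[[0,0,0],[0,0,0],-1],[[0,0,0],[0,0,0],-1],[[0,0,0],[0,0,0],-1],[[0,0,0],[0,0,0],-1],[[0,0,0],[0,0,0],-1]]}}

```text
t: 46.05
tcp_pos: [0.6068, 0.3796, 0.0062]
orientation: [2.244, 2.198, -0.001]
contact_force: [-1.5, 0.0, 5.2]
grip_width: 0.232
finger_force: 81.0
```

Call:
{"op": "apply_moves", "data": {"moves": [[[0,0,0],[0,0,-0.015],-1],[[0,0,0],[0,0,-0.03],-1],[[0,0,0],[0,0,-0.03],-1],[[0,0,0],[0,0,-0.015],-1],[[0,0,0],[0,-0.03,0],-1],[[0,0,0],[-0.02,-0.03,0],-1],[[0,0,0],[-0.03,-0.03,0],-1],[[0,0,0],[-0.04,0,0],-1]]}}

```text
t: 47.05
tcp_pos: [0.5107, 0.2921, 0.0943]
orientation: [-2.237, -2.202, 0.007]
contact_force: [0.8, -0.9, -1.3]
grip_width: 0.234
finger_force: 80.0
```

Call:
{"op": "apply_moves", "data": {"moves": [[[0,0,0],[-0.045,0,0],-1],[[0,0,0],[-0.045,0,0],-1],[[0,0,0],[-0.045,0,0],-1],[[0,0,0],[-0.04,0,0],-1],[[0,0,0],[-0.02,0,0],-1],[[0,0,0],[0,0,0],-1],[[0,0,0],[0,0,0],-1]]}}

```text
t: 47.92
tcp_pos: [0.5105, 0.0985, 0.0954]
orientation: [-2.241, -2.201, 0.002]
contact_force: [0.2, 1.0, -0.8]
grip_width: 0.236
finger_force: 80.0
```

Run:
```python
from h import *
go([.5083,.0841,.03],-.0195+np.pi/2)
```

```text
t 47.92 tcp [0.5105 0.0985 0.0954] psi 1.5526 tilt [-0.001 -0.    -1.   ] grip 20.1 q [-0.63  0.35  0.43  1.99 -0.19  0.84 -0.11]
turn z 0.0014 shift [-0.0145 -0.0019  0.0654]
```

Call:
{"op": "apply_moves", "data": {"moves": [[[0,0,0],[-0.0135,-0.0015,0.02],-1],[[0,0,0],[0,0,0.015],-1],[[0,0,0],[0,0,0],-1],[[0,0,0],[0,0,0],-1]]}}

```text
t: 48.42
tcp_pos: [0.509, 0.0839, 0.0607]
orientation: [2.243, 2.2, -0.002]
contact_force: [0.2, 0.2, -1.7]
grip_width: 0.229
finger_force: 80.0
```

Run:
```python
from h import *
go([.509,.085,.029],-.0195+np.pi/2)
ci=eyes.camera_info("wrist");im=eyes.get_image("wrist");np.save("w9.npy",ci);cv2.imwrite("pics/w9.png",im[:,:,::-1])
```

```text
t 48.42 tcp [0.509  0.0839 0.0607] psi 1.5515 tilt [-0.001 -0.001 -1.   ] grip 19.5 q [-0.59  0.4   0.41  2.03 -0.23  0.76 -0.06]
turn z 0.0002 shift [ 0.0011 -0.      0.0317]
```

Call:
{"op": "apply_moves", "data": {"moves": [[[0,0,0],[0.001,0,0.01],-1],[[0,0,0],[0,0,0.008],-1],[[0,0,0],[0,0,0],-1]]}}

```text
t: 48.85
tcp_pos: [0.5077, 0.0836, 0.0416]
orientation: [-2.244, -2.198, 0.006]
contact_force: [0.5, 0.7, -0.8]
grip_width: 0.228
finger_force: 80.1
```

Call:
{"op": "apply_moves", "data": {"moves": [[[0,0,0],[0,0,0.006],-1],[[0,0,0],[0,0,0.005],-1],[[0,0,0],[0,0,0],-1]]}}

```text
t: 49.22
tcp_pos: [0.5081, 0.0836, 0.031]
orientation: [-2.244, -2.198, 0.005]
contact_force: [0.6, -0.3, -1.8]
grip_width: 0.236
finger_force: 80.1
```

Call:
{"op": "apply_moves", "data": {"moves": [[[0,0,0],[0.0013,0,0.002],-1],[[0,0,0],[0,0,0.001],-1],[[0,0,0],[0,0,0],-1],[[0,0,0],[0,0,0],-1]]}}

```text
t: 49.72
tcp_pos: [0.5086, 0.0851, 0.0286]
orientation: [2.244, 2.198, -0.003]
contact_force: [-1.2, 0.5, -1.6]
grip_width: 0.234
finger_force: 80.1
```

Call:
{"op": "apply_moves", "data": {"moves": [[[0,0,0],[0,0,0],-0.3],[[0,0,0],[0,0,0],-0.1],[[0,0,0],[0,0,0],-0.1],[[0,0,0],[0,0,-0.03],-0.1],[[0,0,0],[0,0,-0.05],0],[[0,0,0],[0,0,-0.06],0],[[0,0,0],[-0.015,-0.02,-0.06],0],[[0,0,0],[-0.015,-0.03,0],0]]}}

```text
t: 50.72
tcp_pos: [0.4624, 0.0569, 0.2311]
orientation: [2.241, 2.194, 0.012]
contact_force: [0.0, -0.4, -0.3]
grip_width: 0.494
finger_force: 0.0
```

Call:
{"op": "apply_moves", "data": {"moves": [[[0,0,0.174],[0,0,0],0],[[0,0,0.174],[0,0,0],0],[[0,0,0.174],[0,0,0],0],[[0,0,0.174],[0,0,0],0],[[0,0,0.174],[0,0,0],0],[[0,0,0.174],[0,0,0],0],[[0,0,0.174],[0,0,0],0],[[0,0,0.174],[0,0,0],0]]}}

```text
t: 51.72
tcp_pos: [0.4589, 0.0568, 0.2263]
orientation: [3.131, 0.239, -0.002]
contact_force: [1.6, 0.2, 0.4]
grip_width: 0.504
finger_force: 0.0
```

Call:
{"op": "apply_moves", "data": {"moves": [[[0,0,0.179],[0,0,0],0],[[0,0,0],[0,0,0],0],[[0,0,0],[0,0,0],0]]}}

```text
t: 52.1
tcp_pos: [0.459, 0.0569, 0.2263]
orientation: [3.14, -0.029, -0.002]
contact_force: [0.6, -0.6, 0.3]
grip_width: 0.499
finger_force: 0.0
```

Run:
```python
from h import *
ci=eyes.camera_info("wrist");im=eyes.get_image("wrist");np.save("w10.npy",ci);cv2.imwrite("pics/w10.png",im[:,:,::-1])
go([.46,.053,.2],-.019)
g=cv2.cvtColor(im,cv2.COLOR_RGB2GRAY)
p=proj(ci,(.507,.053,.044)).astype(int);print(p)
y0,x0=p[1]-16,p[0]-80
m=(g[y0:y0+34,x0:x0+160]<60).astype(np.uint8)
n,l,s,c=cv2.connectedComponentsWithStats(m)
for i in range(1,n):
    if s[i,4]>150: print(s[i],onz(ci,c[i][0]+x0,c[i][1]+y0,.044).round(4))
cv2.imwrite("pics/w10c.png",cv2.resize(im[p[1]-80:p[1]+60,p[0]-140:p[0]+140],None,fx=2.8,fy=2.8)[:,:,::-1])
```

```text
t 52.15 tcp [0.459  0.0569 0.2263] psi -0.0189 tilt [-0.001 -0.001 -1.   ] grip 42.6 q [-0.76  0.07  0.57  1.98 -0.04  1.1  -1.76]
turn z 0.0001 shift [0.0011 0.0038 0.0263]
[258 126]
[ 12   5  25  21 470] [0.5094 0.1147 0.044 ]
[ 69   6  25  20 463] [0.5081 0.0528 0.044 ]
[126   6  25  21 493] [ 0.5065 -0.0091  0.044 ]
```

View pics/w10c.png

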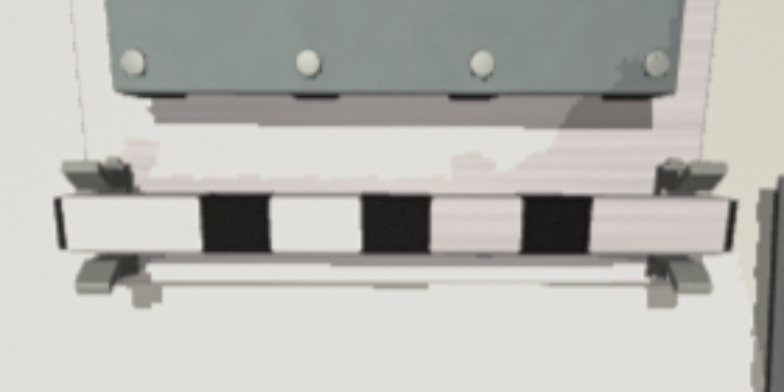

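The bar sits down in both brackets with its middle at (0.508, 0.0528), against the seat's y of 0.053. Now the knob at the back stop; checking box clearance and the knob position.

Run:
```python
from h import *
ct=eyes.camera_info("top");cs=eyes.camera_info("scene")
print("box near top corner",tri(ct,(292,146),cs,(333,165)))
P=(.690,.0495,.194)
t=eyes.get_image("top");s=eyes.get_image("scene")
for n,ci,im in(("top",ct,t),("scene",cs,s)):
    p=proj(ci,P);u,v=p.astype(int);g=cv2.cvtColor(im,cv2.COLOR_RGB2GRAY)
    w=g[v-14:v+15,u-14:u+15];m=(w<45).astype(np.uint8);k,l,st,c=cv2.connectedComponentsWithStats(m)
    print(n,p.round(1)); [print(st[i],(c[i]+[u-14,v-14]).round(1)) for i in range(1,k) if st[i,4]>15]
go([.69,.0495,.29],-.019)
```

```text
box near top corner [0.77284905 0.05969272 0.19573324]
top [299.4 165.3]
[11 12  8  7 46] [299.5 165.5]
[12 24  4  5 19] [298.6 176.9]
scene [305.4 183.5]
[  8   7  15  15 143] [306.4 183.3]
[ 2 23  7  6 33] [295.7 195. ]
t 52.25 tcp [0.459  0.0569 0.2263] psi -0.0197 tilt [-0.001 -0.001 -1.   ] grip 42.3 q [-0.76  0.07  0.57  1.98 -0.04  1.1  -1.76]
turn z -0.0007 shift [ 0.231   0.0029 -0.064 ]
```

Call:
{"op": "apply_moves", "data": {"moves": [[[0,0,0],[0.02,0.003,-0.04],0.2],[[0,0,0],[0.05,0,-0.025],0.2],[[0,0,0],[0.05,0,0],0.2],[[0,0,0],[0.05,0,0],0.2],[[0,0,0],[0.04,0,0],0.2],[[0,0,0],[0.021,0,0],0.2],[[0,0,0],[0,0,0],0.2],[[0,0,0],[0,0,0],0.2]], "newtons": 30}}

```text
t: 53.25
tcp_pos: [0.6893, 0.0491, 0.2908]
orientation: [3.14, -0.032, -0.004]
contact_force: [0.4, 0.1, -0.1]
grip_width: 0.601
finger_force: 0.0
```

Run:
```python
from h import *
go([.69,.0495,.178],-.019)
```

```text
t 53.25 tcp [0.6893 0.0491 0.2908] psi -0.0207 tilt [-0.002 -0.001 -1.   ] grip 51.1 q [-0.52  0.5   0.6   1.35 -0.28  1.37 -1.51]
turn z -0.0017 shift [ 0.001  -0.0006  0.1128]
```

Call:
{"op": "apply_moves", "data": {"moves": [[[0,0,0],[0.001,-0.0006,0.04],0.2],[[0,0,0],[0,0,0.04],0.2],[[0,0,0],[0,0,0.02],0.2],[[0,0,0],[0,0,0.012],0.2],[[0,0,0],[0,0,0],0.2],[[0,0,0],[0,0,0],0.2]]}}

```text
t: 54.0
tcp_pos: [0.6918, 0.0495, 0.1806]
orientation: [3.14, -0.033, 0.002]
contact_force: [-0.1, -0.1, 0.5]
grip_width: 0.599
finger_force: 0.0
```

Call:
{"op": "apply_moves", "data": {"moves": [[[0,0,0],[0,0,0],-1],[[0,0,0],[0,0,0],-1],[[0,0,0],[0,0,0],-1],[[0,0,0],[0,0,0],-1],[[0,0,0],[0,0,0],-1]]}}

```text
t: 54.62
tcp_pos: [0.6916, 0.049, 0.1804]
orientation: [3.14, -0.033, 0.001]
contact_force: [-1.0, -0.5, 5.2]
grip_width: 0.364
finger_force: 33.7
```

Call:
{"op": "apply_moves", "data": {"moves": [[[0,0,0],[-0.0197,0,-0.0096],-1],[[0,0,0],[-0.0209,0,-0.0065],-1],[[0,0,0],[-0.0216,0,-0.0034],-1],[[0,0,0],[-0.0219,0,-0.0001],-1],[[0,0,0],[-0.0217,0,0.0032],-1],[[0,0,0],[-0.0209,0,0.0064],-1],[[0,0,0],[-0.0197,0,0.0094],-1],[[0,0,0],[-0.0181,0,0.0123],-1]]}}

```text
t: 55.62
tcp_pos: [0.5267, 0.0525, 0.169]
orientation: [3.141, -0.034, 0.002]
contact_force: [-2.0, -1.9, 4.1]
grip_width: 0.366
finger_force: 36.0
```

Call:
{"op": "apply_moves", "data": {"moves": [[[0,0,0],[-0.0161,0,0.0148],-1],[[0,0,0],[-0.0137,0,0.0171],-1],[[0,0,0],[-0.011,0,0.0189],-1],[[0,0,0],[-0.008,0,0.0204],-1],[[0,0,0],[0,0,0],-1]]}}

```text
t: 56.25
tcp_pos: [0.4743, 0.0536, 0.0948]
orientation: [3.139, -0.033, -0.012]
contact_force: [-4.9, -1.1, -0.8]
grip_width: 0.368
finger_force: 43.2
```

Run:
```python
from h import *
go([.4703,.053,.0545],-.019);print(ctrl.observe()["contact_force"])
```

```text
t 56.25 tcp [0.4743 0.0536 0.0948] psi -0.0212 tilt [-0.008 -0.002 -1.   ] grip 31.3 q [-0.71  0.3   0.59  2.09 -0.23  0.82 -1.57]
turn z -0.0022 shift [-0.0037  0.0005  0.0403]
[-4.87446175 -1.05185799 -0.78027497]
```

Call:
{"op": "apply_moves", "data": {"moves": [[[0,0,0],[-0.002,0,0.016],-1],[[0,0,0],[-0.001,0,0.014],-1],[[0,0,0],[0,0,0.009],-1],[[0,0,0],[0,0,0],-1],[[0,0,0],[0,0,0],-1]]}}

```text
t: 56.88
tcp_pos: [0.4684, 0.0537, 0.0558]
orientation: [3.139, -0.033, -0.023]
contact_force: [-9.8, -0.3, -1.9]
grip_width: 0.369
finger_force: 47.4
```

Call:
{"op": "apply_moves", "data": {"moves": [[[0,0,0],[0,0,0.003],-1],[[0,0,0],[0,0,0],-1],[[0,0,0],[0,0,0],-1]]}}

```text
t: 57.25
tcp_pos: [0.4683, 0.0537, 0.0529]
orientation: [3.14, -0.033, -0.023]
contact_force: [-10.7, -0.6, -0.2]
grip_width: 0.366
finger_force: 47.8
```

Call:
{"op": "apply_moves", "data": {"moves": [[[0,0,0],[0,0,0],0.2],[[0,0,0],[0,0,0],0.4],[[0,0,0],[0,0,0],0.4],[[0,0,0],[0,0,-0.03],0.4],[[0,0,0],[0,0,-0.05],0.4],[[0,0,0],[0,0,-0.06],0.4],[[0,0,0],[-0.04,0,-0.06],0.4],[[0,0,0],[0,0,0],0.4]]}}

```text
t: 58.25
tcp_pos: [0.4417, 0.0555, 0.2509]
orientation: [-3.136, 0.031, -0.011]
contact_force: [0.5, -0.0, 0.7]
grip_width: 0.699
finger_force: 0.0
```

Run:
```python
from h import *
ci=eyes.camera_info("wrist");im=eyes.get_image("wrist");cv2.imwrite("pics/w11.png",im[:,:,::-1])
go([.4,.05,.3],-.019)
c=lambda P:proj(ci,P).round(1)
g=cv2.cvtColor(im,cv2.COLOR_RGB2GRAY);p=c((.4703,.0533,.068));print("knob pred",p)
u,v=p.astype(int);m=(g[v-25:v+25,u-30:u+30]<50).astype(np.uint8);k,l,st,ce=cv2.connectedComponentsWithStats(m)
[print(st[i],(ce[i]+[u-30,v-25]).round(1)) for i in range(1,k) if st[i,4]>40]
print("sleeves pred",[c(P).tolist() for P in((.5094,.1147,.044),(.5065,-.0091,.044))])
for P in((.5094,.1147,.044),(.5065,-.0091,.044)):
    u,v=c(P).astype(int);m=(g[v-20:v+20,u-22:u+22]<60).astype(np.uint8);k,l,st,ce=cv2.connectedComponentsWithStats(m)
    [print(st[i],(ce[i]+[u-22,v-20]).round(1),onz(ci,*(ce[i]+[u-22,v-20]),.044).round(4)) for i in range(1,k) if st[i,4]>100]
s=eyes.get_image("scene");w=cv2.resize(im[:260,60:460],(400,260));z=cv2.resize(s[170:384,170:400],(395,368))
o=np.zeros((368,795,3),np.uint8);o[:260,:400]=w;o[:,400:]=z;cv2.imwrite("pics/f.png",o[:,:,::-1])
```

```text
t 58.3 tcp [0.441  0.0555 0.2486] psi -0.0201 tilt [ 0.004  0.003 -1.   ] grip 59.4 q [-0.87 -0.01  0.65  1.99  0.    1.15 -1.81]
turn z -0.0011 shift [-0.0407  0.0061 -0.0516]
knob pred [258.7 145.8]
[ 16  16  29  20 529] [257.8 145.9]
sleeves pred [[204.6, 109.8], [312.4, 110.2]]
[ 12  13  23  18 390] [204.7 110.4] [0.5087 0.1146 0.044 ]
[ 11  12  24  19 419] [312.4 111. ] [ 0.5056 -0.0091  0.044 ]
```

View pics/f.png

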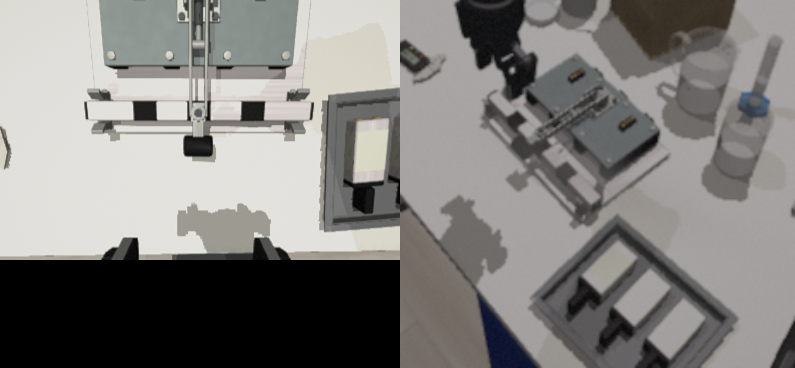

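The clamp is down on the bar (knob at (198,146)), the bar is centred in both brackets, three cells lie in the tray, and the robot is clear.

```bash
python3 -c "
from bench import ctrl
print(ctrl.sign_off())"
```

```text
the job is handed in; nothing more can be done
None
```

The job is handed in at about 58 s of the 208 s allowed: the three cells lie flat side by side in the tray, and the keeper bar is back in both brackets, centred to within about 1 mm by camera, with the clamp fully down on it. I moved none of the glassware, the caliper or the pink look-alike.

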